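# Put the record accessories away in the sprung-lid case on the pull-out tray

### The job

The listening session is over: put away the record accessories that are lying about on the cabinet top. Pull the walnut tray out of the bridge to its stop, press the release bar on the accessory case so that its lid springs up, and steady the lid with the fingers against its open stop until it stands still; then put every accessory present (record clamp, stylus cleaner pot, adapter, record brush) inside the case, close the lid until it latches, and push the tray fully home. Leave the ashtray and the mug where they are.

Things in the scene. Friction and masses are not known exactly. Their poses are not given: they have to be found in the camera images.
- riser: Low walnut bridge shelf, fixed: 300 mm wide, 300 deep, 112 high, origin at the bottom middle of its front edge, x pointing away from the robot into the bridge, y left. Its top board (underside at 96 mm) covers the tray and case while the tray is home. The top is bare over the front 150 mm; a 45 mm tall amplifier stands behind that.
- tray (a joint): Walnut pull-out tray of the bridge, in m: 0 = home (front board against the bridge), 0.205 = pulled out to its stop along the bridge's -x, towards the robot. About 4 N of friction; it stays where it is left. Front board 300 mm wide, 14 thick, top edge 84 mm above the cabinet top. A black accessory case is fixed on the tray behind the board.
- tray_knob (a point): Centre of the chrome knob on the middle of the tray's front board, 64 mm above the cabinet top: a round head 30 mm in diameter and 22 mm long along the pull direction, its centre 27 mm out from the board's face. Moves with the tray. Axes as the bridge's.
- button_top (a point): Centre of the top face of the case's chrome release bar, 16 mm along x by 44 mm along y, 92 mm above the cabinet top, just behind the front board. Pressed straight down it travels 6 mm; the catch frees the lid at about 4 mm and 4 N; it springs back. The lid's front edge lies 20 mm behind its centre, with the small catch nose between, 3 mm lower than the bar. Axes as the bridge's.
- button (a joint): Depression of the release bar in m: 0 = up, 0.006 = fully down. It also dips for a moment as the closing lid pushes past the catch.
- lid (a joint): Angle in rad of the case's flat silver lid about its rear hinge: about 0 = shut and latched, 1.7 = open on its stop, leaning slightly back. Released, its spring throws it up and it rocks on the springy stop for seconds unless steadied; after that it stays open. To shut: swing it over from behind, then press the middle of its front edge down; the catch snaps at about 6 N and it stays below 0.01.
- lid_edge (a point): Middle of the front edge, on the outer face, of the lid (240 mm wide, 152 mm from hinge to front edge, 6 mm thick, hinge line at mid-thickness); moves with the lid: 79 mm above the cabinet top when shut, about 226 mm when open. A catch tongue 26 mm wide stands 6 mm beyond the edge there.
- case_floor (a point): Centre of the inner floor of the open-topped black accessory case, 21 mm above the cabinet top. Inside 142 mm along x by 230 mm along y; walls 5 mm thick rise 51 mm above the floor. The lid's hinge line runs along y, 76 mm from it along +x and 54.5 mm above it. Moves with the tray. Axes as the bridge's.
- clamp_mid (a point): Chrome record clamp, centre of its volume's height (21 mm above its foot). A puck 56 mm in diameter and 20 mm tall, carrying a knob 34 mm in diameter and 22 mm tall; 42 mm tall in all, about 0.28 kg. z points up.
- pot_mid (a point): Blue silicone stylus cleaner pot with its lid clipped on, centre (20 mm above its foot): 52 mm in diameter over the lower 30 mm, lid 56 mm in diameter over the upper 10 mm, 40 mm tall, about 0.08 kg. z up. Firm to the grip.
- adapter_mid (a point): Grey plastic record adapter, centre (16 mm above its foot): a flange 56 mm in diameter and 10 mm tall with a hub 38 mm in diameter and 22 mm tall on it, 32 mm tall in all, about 0.05 kg. z up.
- brush_mid (a point): Block-shaped record brush, centre (18 mm above its foot): velvet foot 60 by 40 mm and 10 mm tall, wooden grip 56 mm long (its x axis), 34 mm wide (its y axis) and 26 mm tall on it, 36 mm tall in all, about 0.09 kg. z up.
- ashtray: Round glass ashtray, 112 mm in diameter and 34 mm tall, origin under its centre. Leave it alone.
- mug: White mug, 80 mm in diameter and 92 mm tall, handle at its own +y, origin under its centre. Leave it alone.
Things that resemble listed ones, but are neither listed nor needed, are in the scene too. What is shaped like the part that bears adapter_mid but turquoise is not meant. What is shaped like the part that bears brush_mid but purple is not meant.

How it is judged:
By the outcome, as a careful person would: the job done as asked, in the order asked, and still so for the second after the job is handed in, with the robot touching nothing.
Of clamp, pot, adapter, brush only 2 to 4 are there at a start; the rules pass over those that are not, and their reading is None.
At some moment in a run one of clamp, pot, adapter, brush may be knocked a few centimetres aside while the robot is not near it.
Once in a run the grip may slacken for a moment while it holds something.
It also fails if it takes over 210 s, if anything falls off the work surface, if the arm or the gripper's body presses on something with over 40 N, if the wrist force passes 120 N, or if a joint passes its speed limit or range.

### The arm

A 7-joint arm with a two-finger parallel gripper is mounted at the origin on the work surface. World frame = base frame: x ahead of the robot, y to its left, z up, the work surface at z = 0. Lengths are in m, angles in rad, forces in N, time in s.
With the tool pointing down it reaches from about 0.4 to 0.85 m from the base axis. Payload 10.4 kg.
Tool frame: the origin (TCP) lies on the front face of the gripper's body, between the roots of the fingers; the fingertips stand 73 mm ahead of it and the grasp point (between the pads) lies 54 mm ahead of it; z points along the fingers, y is the line along which they close (so a half turn about z gives the same grasp; the last joint's range is limited). The gripper opens to 85 mm and grips with 20 to 120 N. Pads are 22 mm wide; open, the fingers measure 114 mm over their backs; the gripper's body (76 mm by 85 mm) begins 54 mm behind the grasp point. The pads swing forward as they close: fully open they stand 13 mm farther back than shut.
Start: joints at [-1.37, 0.332, -0.065, 1.46, 0.022, 1.35, -0.088], TCP at [0.139, 0.609, 0.304] pointing down, gripper open.
Joint ranges: [-2.6, 2.6], [-0.5, 2.12], [-1.47, 1.34], [0.16, 2.42], [-1.27, 4.41], [0.06, 2.06], [-2.6, 2.6]. Speed limits (rad/s): [2.22, 2.22, 2.79, 2.79, 3.14, 3.14, 3.14].

### API

Orientations are given as a unit quaternion [x, y, z, w].
In Python, from workcell import manip gives the robot as it stands.
- The arm moves only by the shell command python3 -m jog 'ROWS' [FORCE]. ROWS is JSON, a list of rows, each an object with "grip": the gripper command: -1 is fully open, 1 is shut, values between are in proportion; "slide": the shift along the tool's x, y, z in cm, a list of three; "yaw": the turn about the tool's z in rad. A call has 1 to 8 rows; each row shifts and turns the commanded pose from where the row before left it, along the tool's axes as they then stand; what a row does not reach is not made up. A row lasts 1/10 s, in which the tool goes at most 50 mm and 8.59 degrees, less where a joint would pass 70% of its speed; a pose out of reach is approached as far as the arm can. A call with a gripper value outside its range is refused whole. The fingers move at their own pace and stop on an object; FORCE is the grip in N (left out, the last holds). Time passes only in rows, so rows that do not move let the fingers close. It gives the time, the measured TCP pose, the force, the opening and the grip force at its end, in the units of the state.
- manip.get_obs(): the state, without advancing time (a new reading comes with each control period).
- manip.camera(name): name is "scene" or "top"; returns the picture (384x512x3 uint8, blue, green, red); there is no depth.
- manip.calibration(name): a dict with "vfov" (degrees; the focal length in pixels is half the picture's height over the tangent of half this angle, whatever the lens; pixels are square), "cx", "cy" (the principal point, pixels), "k1" (the pictures are not rectified: a ray, as slopes to the right and down, at radius r is drawn at 1 + k1 r^2 times it, then the intrinsics apply), "camera_from_world" (4x4, takes a point from world to camera coordinates). Camera axes: x right, y down, z forward; pixel columns grow to the right and rows downward; lengths in m; the calibration is good to about 2 mm. A picture is of the moment at which its call begins. calibration takes no time and is no camera call.
- manip.hand_in(): hands the job in; it is judged then, once.
Trained networks look in the newest picture that a camera, given by its name, has taken for a name from the list of things; names that differ only in an ending like _2 or _b are one class to them, and where a whole thing is asked for, a point or a joint stands for the part that bears it (a point fixed in the world has none). Each returns a list of dicts, best first, with "conf" (0 to 1); they miss things now and then, are a little off and sometimes report something else, mostly with a low value. They report only what shows in the picture. A call takes as long as a camera call. They do not tell look-alikes from the thing itself.
- manip.masks_of(thing, camera): "region" (384x512 bool, what is visible of it) and "centre" ([column, row] in pixels, amid what is visible of it).
The state is a dict: "clock": time; "joint_pos": joint angles; "joint_velocities": joint speeds; "tau": joint torques, N m; "position": TCP position; "ee_rot": TCP orientation; "ft_force": force on the tool from outside, world axes, zero at the start; "torque": the same for the moment, N m; "grip_width": opening from 0.0 (shut) to 1.0 (fully open); "grasp_force": force on a finger pad.
Only numpy, scipy, OpenCV 4.12 (cv2) and the standard library are available. Lean on these libraries where they do the work, as an engineer would, in place of code of your own. Each camera call takes 0.05 s, during which the arm holds its last target. There are 200 camera calls.

## Working session

There is one attempt and no reset: what is moved stays moved. The work goes in short steps, Python scripts to look and compute and a shell command to move; the robot and the scene stay as the last step left them, time stands still between calls to the robot, and variables do not carry over. Pictures are saved under pics/ and viewed, at most 14 in all, crops included, and the job is handed in when it is done.

```bash
ls; mkdir -p pics; cat > h.py <<'E'
import numpy as np, cv2
from workcell import manip
from scipy.spatial.transform import Rotation as R
def cal(n):
    c=manip.calibration(n); f=192/np.tan(np.radians(c["vfov"])/2)
    return c,f,np.array(c["camera_from_world"])
def proj(n,p):
    c,f,T=cal(n); q=T[:3,:3]@np.array(p,float)+T[:3,3]; s=q[:2]/q[2]
    s=s*(1+c["k1"]*(s@s)); return np.array([c["cx"]+f*s[0],c["cy"]+f*s[1]])
def ray(n,uv):
    c,f,T=cal(n); d=(np.array(uv,float)-[c["cx"],c["cy"]])/f; s=d.copy()
    for _ in range(30): s=d/(1+c["k1"]*(s@s))
    Rm=T[:3,:3]; return -Rm.T@T[:3,3], Rm.T@np.array([s[0],s[1],1])
def at(n,uv,z):
    o,d=ray(n,uv); return o+d*(z-o[2])/d[2]
def st():
    o=manip.get_obs(); print("t",round(o["clock"],2),"p",np.round(o["position"],4),"rot",np.round(R.from_quat(o["ee_rot"]).as_matrix(),3).tolist(),"F",np.round(o["ft_force"],1),"g",round(o["grip_width"],3),round(o["grasp_force"],1))
    return o
E
python3 - <<'E'
from h import *
st()
for n in("scene","top"):
    im=manip.camera(n); cv2.imwrite(f"pics/{n}0.png",cv2.resize(im,(800,600)))
    c,f,T=cal(n); print(n,f,c["cx"],c["cy"],c["k1"],"cam",np.round(-T[:3,:3].T@T[:3,3],3))
    for t,z in [("clamp_mid",.021),("pot_mid",.02),("adapter_mid",.016),("brush_mid",.018),("tray_knob",.064),("button_top",.092),("ashtray",.017),("mug",.046),("riser",.112)]:
        for m in manip.masks_of(t,n)[:4]:
            print(t,round(m["conf"],2),np.round(m["centre"]),m["region"].sum(),np.round(at(n,m["centre"],z),3))
E
```

```text
pics
t 0.0 p [0.1386 0.6091 0.3031] rot [[-0.975, 0.222, -0.0], [0.222, 0.975, -0.001], [-0.0, -0.001, -1.0]] F [-0.5 -1.1 -0.9] g 1.001 0.0
scene 433.1740599745019 255.06037689103414 186.40495615751783 0.03766493490429831 cam [ 1.36  -1.078  1.126]
clamp_mid 0.4 [281. 150.] 121 [0.487 0.35  0.021]
pot_mid 0.51 [301. 161.] 151 [0.605 0.328 0.02 ]
adapter_mid 0.73 [178. 218.] 164 [ 0.417 -0.259  0.016]
adapter_mid 0.5 [162. 239.] 180 [ 0.444 -0.375  0.016]
brush_mid 0.71 [207. 248.] 240 [ 0.606 -0.316  0.018]
brush_mid 0.62 [220. 265.] 220 [ 0.691 -0.349  0.018]
brush_mid 0.41 [261. 200.] 1032 [0.609 0.01  0.018]
tray_knob 0.56 [258. 201.] 941 [ 0.636 -0.049  0.064]
tray_knob 0.3 [137. 262.] 830 [ 0.495 -0.526  0.064]
ashtray 0.83 [135. 264.] 804 [ 0.457 -0.509  0.017]
ashtray 0.33 [302. 160.] 132 [0.603 0.34  0.017]
mug 0.68 [312. 128.] 352 [0.521 0.565 0.046]
riser 0.84 [307. 222.] 8486 [ 0.87  -0.09   0.112]
top 348.3095977466415 253.43753592407555 189.26125624468582 -0.05941032354635265 cam [ 0.471 -0.002  1.154]
clamp_mid 0.67 [343. 196.] 192 [ 0.594 -0.304  0.021]
clamp_mid 0.64 [136. 233.] 268 [0.47  0.37  0.021]
pot_mid 0.5 [146. 197.] 254 [0.587 0.344 0.02 ]
adapter_mid 0.71 [332. 254.] 210 [ 0.403 -0.263  0.016]
adapter_mid 0.52 [361. 244.] 219 [ 0.435 -0.359  0.016]
brush_mid 0.58 [343. 195.] 252 [ 0.598 -0.305  0.018]
brush_mid 0.57 [254. 172.] 2650 [ 0.671 -0.011  0.018]
brush_mid 0.47 [356. 165.] 232 [ 0.697 -0.35   0.018]
tray_knob 0.82 [257. 172.] 2650 [ 0.663 -0.02   0.064]
button_top 0.6 [255. 175.] 73 [ 0.648 -0.015  0.092]
ashtray 0.96 [407. 235.] 954 [ 0.465 -0.516  0.017]
ashtray 0.61 [344. 193.] 217 [ 0.602 -0.309  0.017]
mug 0.95 [ 70. 218.] 804 [0.516 0.581 0.046]
riser 0.78 [261. 124.] 11696 [ 0.807 -0.031  0.112]
riser 0.15 [146. 197.] 259 [0.578 0.317 0.112]
```

View pics/scene0.png

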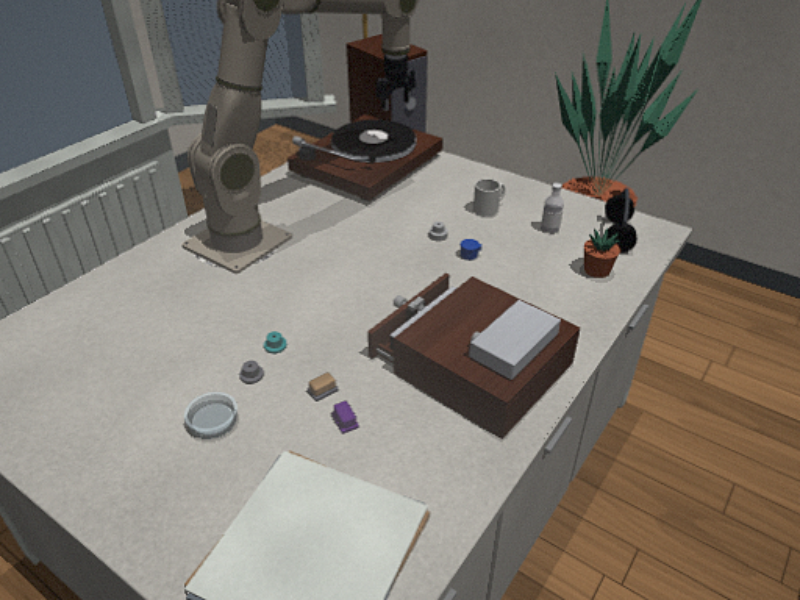

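View pics/top0.png

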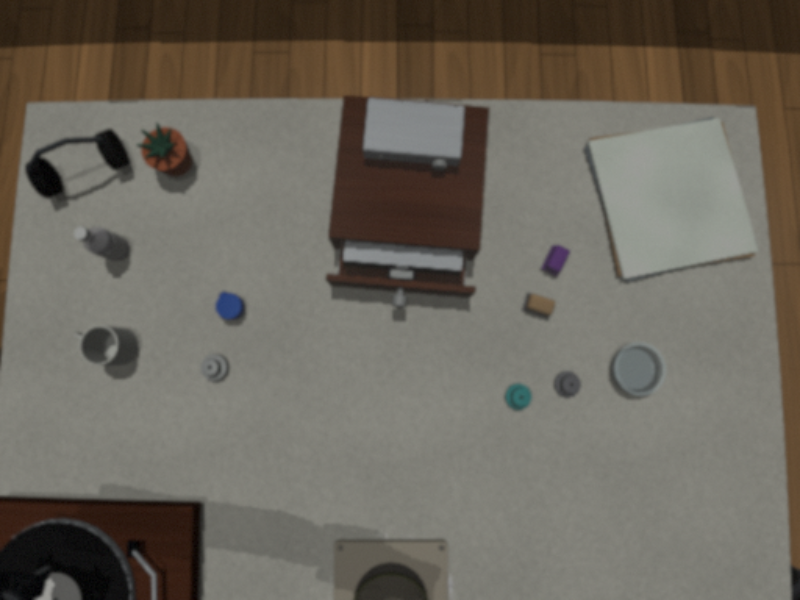

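Scene: the tray is already slightly out (knob at 400,297 in the 800-px top view). The clamp is at (214,367) and the pot at (229,306). Adapter candidates are turquoise (518,397) and grey (567,384), and grey is the one meant. Brush candidates are wooden (540,305) and purple (556,260), and wooden is the one meant. I'll confirm these in one enlarged crop and measure the tray there too.

```bash
python3 - <<'E'
from h import *
im=manip.camera("top")
a=cv2.resize(im[145:195,205:310],(798,380),interpolation=cv2.INTER_CUBIC)  # x7.6
b=cv2.resize(im[155:265,320:380],(120,220)) 
b=cv2.resize(im[150:265,320:380],(115,220),interpolation=cv2.INTER_CUBIC)
c=cv2.resize(im[180:245,120:180],(203,220),interpolation=cv2.INTER_CUBIC)
o=np.zeros((600,800,3),np.uint8); o[:380,:798]=a; o[380:,:115]=b; o[380:,200:403]=c
b2=cv2.resize(np.rot90(im[150:265,320:380]).copy(),(390,203),interpolation=cv2.INTER_CUBIC); o[380:583,405:795]=b2
cv2.imwrite("pics/crop1.png",o)
E
```

```text
(no output)
```

View pics/crop1.png

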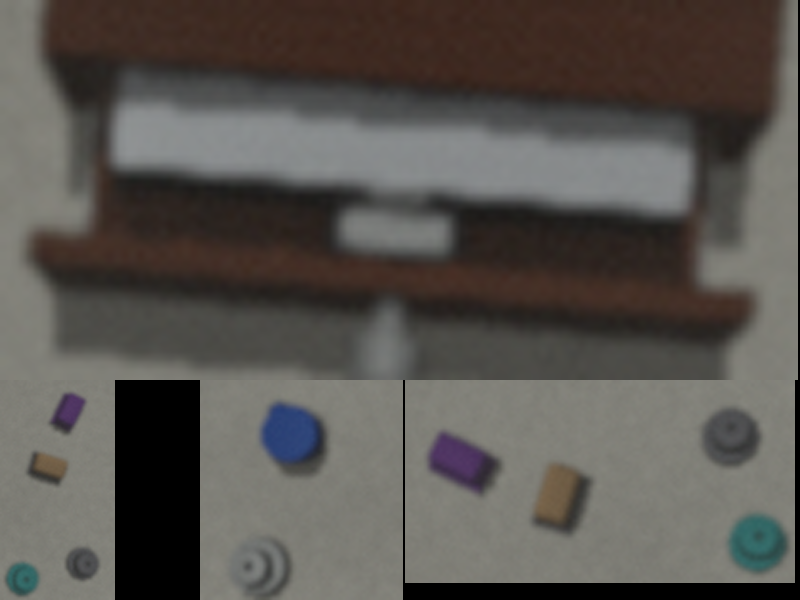

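The crop confirms it: grey adapter and wooden brush are the ones meant, turquoise and purple are look-alikes. The release bar shows at crop (395,230) and the board's ends at (35,250) and (750,305).

```bash
python3 - <<'E'
from h import *
def c(x,y): return (205+x/7.6,145+y/7.6)
L=at("top",c(35,248),.084);Rr=at("top",c(751,304),.084)
d=L-Rr; print("board",L,Rr,np.linalg.norm(d), "yaw",np.arctan2(-d[0],d[1]), (L+Rr)/2)
L=at("top",c(48,55),.112);Rr=at("top",c(775,112),.112);d=L-Rr
print("riser",L,Rr,np.linalg.norm(d), "yaw",np.arctan2(-d[0],d[1]),(L+Rr)/2)
L=at("top",c(110,172),.079);Rr=at("top",c(692,215),.079);d=L-Rr
print("lid",np.linalg.norm(d), "yaw",np.arctan2(-d[0],d[1]),(L+Rr)/2)
print("bar",at("top",c(395,230),.092))
print("knob",at("top",c(387,355),.064))
for m in manip.masks_of("tray_knob","top")[:1]: print(m["conf"],m["centre"])
# knob in top image: bright pixels
im=manip.camera("top"); g=im.astype(int).sum(2)
o=st()
from scipy.ndimage import label,center_of_mass
hsv=cv2.cvtColor(im,cv2.COLOR_BGR2HSV)
# scene view
im=manip.camera("scene"); a=cv2.resize(im[165:265,225:325],(600,600),interpolation=cv2.INTER_CUBIC); cv2.imwrite("pics/crop2.png",a)
E
```

```text
board [0.64245056 0.12745709 0.084     ] [ 0.62002213 -0.1653915   0.084     ] 0.29370619264507447 yaw -0.07643790946440492 [ 0.63123634 -0.01896721  0.084     ]
riser [0.71659211 0.1202751  0.112     ] [ 0.69410161 -0.17215872  0.112     ] 0.29329739437836555 yaw -0.07675689392653773 [ 0.70534686 -0.02594181  0.112     ]
lid 0.24067767070381035 yaw -0.07212315450008226 [ 0.66637755 -0.02235968  0.079     ]
bar [ 0.64891012 -0.01967199  0.092     ]
knob [ 0.60108281 -0.01683898  0.064     ]
0.86 [257.8, 172.9]
t 1.15 p [0.1387 0.6094 0.3039] rot [[-0.975, 0.222, -0.0], [0.222, 0.975, 0.0], [0.0, 0.0, -1.0]] F [-0.6  1.  -0. ] g 1.001 0.0
```

View pics/crop2.png

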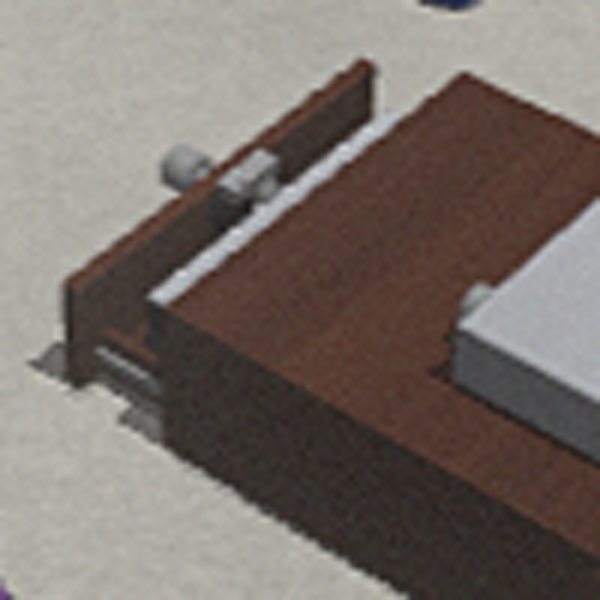

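```bash
cat >> h.py <<'E'
YAW=-0.0765; BX=np.array([np.cos(YAW),np.sin(YAW),0]); BY=np.array([-BX[1],BX[0],0])
def plan(p,ydir=None):
    """slide (cm) to TCP p in tool axes after turning tool y to ydir (world)"""
    o=manip.get_obs(); M=R.from_quat(o["ee_rot"]).as_matrix(); a=0
    if ydir is not None:
        y=np.array(ydir); v=M.T@np.array([y[0],y[1],0]); a=np.arctan2(-v[0],v[1])
        a=(a+np.pi/2)%np.pi-np.pi/2
    M=M@R.from_euler("z",a).as_matrix()
    d=M.T@(np.array(p)-o["position"])*100
    print("yaw",round(a,3),"slide",np.round(d,2),"rows>=",int(np.ceil(np.linalg.norm(d)/5)), "j7",round(o["joint_pos"][6],2))
E
python3 -c "
from h import *
plan([.597,-.0165,.25],BY)"
```

```text
yaw -0.147 slide [-50.48 -58.91   5.39] rows>= 16 j7 -0.09
```

```bash
python3 -m jog '[{"grip":-1,"slide":[0,0,0],"yaw":-0.147},{"grip":-1,"slide":[-2.8,-3.3,0.3],"yaw":0},{"grip":-1,"slide":[-2.8,-3.3,0.3],"yaw":0},{"grip":-1,"slide":[-2.8,-3.3,0.3],"yaw":0},{"grip":-1,"slide":[-2.8,-3.3,0.3],"yaw":0},{"grip":-1,"slide":[-2.8,-3.3,0.3],"yaw":0},{"grip":-1,"slide":[-2.8,-3.3,0.3],"yaw":0},{"grip":-1,"slide":[-2.8,-3.3,0.3],"yaw":0}]' 60; python3 -m jog '[{"grip":-1,"slide":[-2.8,-3.3,0.3],"yaw":0},{"grip":-1,"slide":[-2.8,-3.3,0.3],"yaw":0},{"grip":-1,"slide":[-2.8,-3.3,0.3],"yaw":0},{"grip":-1,"slide":[-2.8,-3.3,0.3],"yaw":0},{"grip":-1,"slide":[-2.8,-3.3,0.3],"yaw":0},{"grip":-1,"slide":[-2.8,-3.3,0.3],"yaw":0},{"grip":-1,"slide":[-2.8,-3.3,0.3],"yaw":0},{"grip":-1,"slide":[-2.8,-3.3,0.3],"yaw":0}]'; python3 -c "
from h import *
st();plan([.597,-.0165,.25],BY)"
```

```text
clock: 2.0
position: [0.3172, 0.3625, 0.2831]
ee_rot: [0.038, 0.999, 0.0, 0.0]
ft_force: [0.7, 0.0, -0.1]
grip_width: 1.0
grasp_force: 0.0
clock: 2.8
position: [0.5203, 0.0822, 0.2591]
ee_rot: [0.038, 0.999, 0.0, 0.0]
ft_force: [0.9, 0.1, -0.2]
grip_width: 0.998
grasp_force: 0.0
t 2.8 p [0.5203 0.0822 0.2591] rot [[-0.997, 0.076, 0.001], [0.076, 0.997, 0.001], [-0.001, 0.001, -1.0]] F [ 0.9  0.1 -0.2] g 0.998 0.0
yaw -0.0 slide [-8.4  -9.25  0.91] rows>= 3 j7 1.31
```

```bash
python3 -m jog '[{"grip":-1,"slide":[-2.8,-3.1,0.3],"yaw":0},{"grip":-1,"slide":[-2.8,-3.1,0.3],"yaw":0},{"grip":-1,"slide":[-2.8,-3.1,0.3],"yaw":0},{"grip":-1,"slide":[0,0,0],"yaw":0}]'; python3 -c "
from h import *
plan([.597,-.0165,.118],BY)"; python3 -m jog '[{"grip":-1,"slide":[0,0,4.4],"yaw":0},{"grip":-1,"slide":[0,0,4.4],"yaw":0},{"grip":-1,"slide":[0,0,4.4],"yaw":0},{"grip":-1,"slide":[0,0,0],"yaw":0}]'; python3 -c "
from h import *
st();plan([.597,-.0165,.118],BY)"
```

```text
clock: 3.2
position: [0.5976, -0.0213, 0.2494]
ee_rot: [0.042, 0.999, -0.002, 0.0]
ft_force: [-1.4, -0.3, -0.6]
grip_width: 1.001
grasp_force: 0.0
yaw -0.007 slide [ 0.1   0.52 13.13] rows>= 3 j7 1.58
clock: 3.6
position: [0.5926, -0.0148, 0.1126]
ee_rot: [0.038, 0.999, -0.001, -0.005]
ft_force: [-0.7, 0.7, -0.2]
grip_width: 1.002
grasp_force: 0.0
t 3.6 p [ 0.5926 -0.0148  0.1126] rot [[-0.997, 0.076, -0.01], [0.076, 0.997, -0.001], [0.01, -0.002, -1.0]] F [-0.7  0.7 -0.2] g 1.002 0.0
yaw 0.0 slide [-0.45 -0.14 -0.54] rows>= 1 j7 1.64
```

```bash
python3 -m jog '[{"grip":1,"slide":[0,0,0],"yaw":0},{"grip":1,"slide":[0,0,0],"yaw":0},{"grip":1,"slide":[0,0,0],"yaw":0},{"grip":1,"slide":[0,0,0],"yaw":0},{"grip":1,"slide":[0,0,0],"yaw":0},{"grip":1,"slide":[0,0,0],"yaw":0}]' 60
```

```text
clock: 4.2
position: [0.5971, -0.0153, 0.12]
ee_rot: [0.038, 0.999, 0.001, 0.001]
ft_force: [-2.2, 0.2, 8.8]
grip_width: 0.334
grasp_force: 58.5
```

```bash
python3 -m jog '[{"grip":1,"slide":[1,0,0],"yaw":0},{"grip":1,"slide":[2,0,0],"yaw":0},{"grip":1,"slide":[2,0,0],"yaw":0},{"grip":1,"slide":[2,0,0],"yaw":0},{"grip":1,"slide":[2,0,0],"yaw":0},{"grip":1,"slide":[2,0,0],"yaw":0},{"grip":1,"slide":[1.5,0,0],"yaw":0},{"grip":1,"slide":[0,0,0],"yaw":0}]'; python3 -m jog '[{"grip":1,"slide":[0.5,0,0],"yaw":0},{"grip":1,"slide":[0.4,0,0],"yaw":0},{"grip":1,"slide":[0.3,0,0],"yaw":0},{"grip":1,"slide":[0,0,0],"yaw":0}]'
```

```text
clock: 5.0
position: [0.4715, -0.0049, 0.1199]
ee_rot: [0.038, 0.999, 0.001, 0.001]
ft_force: [-3.1, 2.0, 11.3]
grip_width: 0.329
grasp_force: 64.1
clock: 5.4
position: [0.4613, -0.0041, 0.1199]
ee_rot: [0.038, 0.999, 0.001, 0.003]
ft_force: [0.9, 2.6, 10.9]
grip_width: 0.327
grasp_force: 63.9
```

```bash
python3 -m jog '[{"grip":1,"slide":[0.3,0,0],"yaw":0},{"grip":1,"slide":[0,0,0],"yaw":0}]'; python3 -m jog '[{"grip":1,"slide":[0.3,0,0],"yaw":0},{"grip":1,"slide":[0,0,0],"yaw":0}]';  python3 -m jog '[{"grip":1,"slide":[0.4,0,0],"yaw":0},{"grip":1,"slide":[0,0,0],"yaw":0}]'
```

```text
clock: 5.6
position: [0.4595, -0.0039, 0.12]
ee_rot: [0.038, 0.999, 0.001, 0.004]
ft_force: [9.9, 2.7, 0.8]
grip_width: 0.33
grasp_force: 62.7
clock: 5.8
position: [0.459, -0.0038, 0.1201]
ee_rot: [0.038, 0.999, 0.001, 0.007]
ft_force: [28.7, 1.9, -22.6]
grip_width: 0.326
grasp_force: 62.5
clock: 6.0
position: [0.4575, -0.0037, 0.1207]
ee_rot: [0.038, 0.999, 0.001, 0.011]
ft_force: [42.5, -0.5, -33.6]
grip_width: 0.329
grasp_force: 63.4
```

At the stop. I'll relax the pull, release and rise, then look.

```bash
python3 -m jog '[{"grip":1,"slide":[-0.7,0,0],"yaw":0},{"grip":-1,"slide":[0,0,0],"yaw":0},{"grip":-1,"slide":[0,0,0],"yaw":0},{"grip":-1,"slide":[0,0,0],"yaw":0},{"grip":-1,"slide":[0,0,0],"yaw":0},{"grip":-1,"slide":[0,0,-4],"yaw":0},{"grip":1,"slide":[0,0,-4],"yaw":0},{"grip":1,"slide":[0,0,0],"yaw":0}]'; python3 - <<'E'
from h import *
st()
im=manip.camera("top")
for t,z in [("button_top",.092),("lid",.079),("tray_knob",.064)]:
    for m in manip.masks_of(t,"top")[:2]: print(t,m["conf"],m["centre"],m["region"].sum(),np.round(at("top",m["centre"],z),4))
a=cv2.resize(im[140:250,190:330],(798,627),interpolation=cv2.INTER_CUBIC)[:600]; cv2.imwrite("pics/crop3.png",a)
E
```

```text
clock: 6.8
position: [0.4586, -0.0048, 0.2023]
ee_rot: [0.039, 0.999, 0.001, 0.003]
ft_force: [0.9, 1.0, -0.0]
grip_width: 0.69
grasp_force: 0.0
t 6.8 p [ 0.4586 -0.0048  0.2023] rot [[-0.997, 0.077, 0.007], [0.077, 0.997, 0.002], [-0.007, 0.003, -1.0]] F [ 0.9  1.  -0. ] g 0.69 0.0
lid 0.91 [257.0, 192.9] 3737 [ 0.5956 -0.02    0.079 ]
tray_knob 0.61 [256.1, 188.9] 5496 [ 0.61   -0.0174  0.064 ]
tray_knob 0.33 [408.2, 235.1] 911 [ 0.4643 -0.4971  0.064 ]
```

View pics/crop3.png

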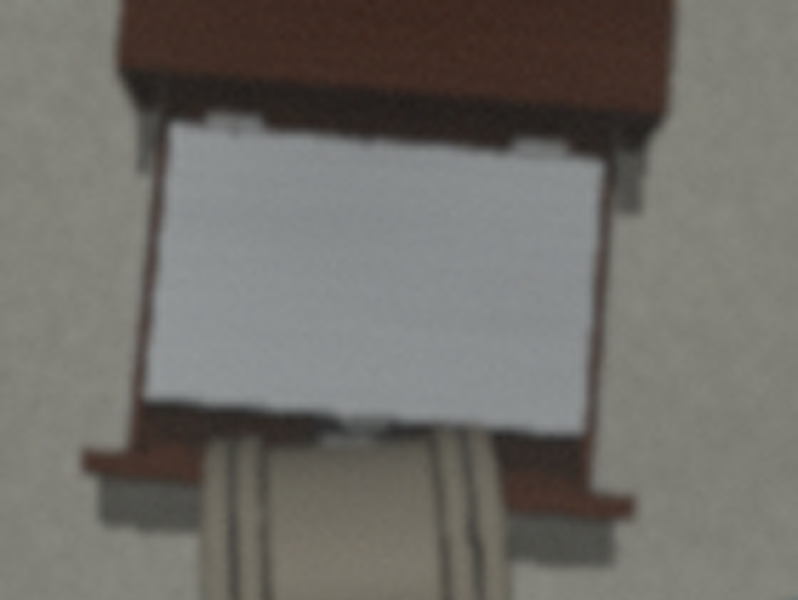

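The tray is out. The shut lid's front corners are at crop (145,402) and (585,433), its rear corners at (168,123) and (605,158).

```bash
python3 - <<'E'
from h import *
c=lambda x,y: at("top",(190+x/5.7,140+y/5.7),.079)
P=[c(145,402),c(585,433),c(168,123),c(605,158)]
F=(P[0]+P[1])/2; B=(P[2]+P[3])/2; d=P[0]-P[1];e=P[2]-P[3];
print("front",F,"back",B,np.linalg.norm(B-F),np.linalg.norm(d),np.arctan2(-d[0],d[1]),np.arctan2(-e[0],e[1]),np.arctan2(*(B-F)[1::-1]))
bar=F-.020*BX; print("bar",bar,"floor",F+.076*BX, "hinge",F+.152*BX)
c2=lambda x,y: at("top",(190+x/5.7,140+y/5.7),.084)
print("board ends",c2(85,463),c2(633,508))
t=bar-.005*BX; plan([t[0],t[1],.18],BY); plan([t[0],t[1],.165],BY)
E
```

```text
front [ 0.53234676 -0.01083509  0.079     ] back [ 0.6849138  -0.02248918  0.079     ] 0.15301150427892868 0.23882640505372077 -0.0685479180510903 -0.07843496176013617 -0.07623867611676648
bar [ 0.51240525 -0.00930658  0.079     ] floor [ 0.60812448 -0.01664342  0.079     ] hinge [ 0.6839022  -0.02245175  0.079     ]
board ends [0.50732168 0.13958524 0.084     ] [ 0.48370803 -0.1547427   0.084     ]
yaw -0.0 slide [-5.18 -0.02  1.69] rows>= 2 j7 1.43
yaw -0.0 slide [-5.18 -0.02  3.19] rows>= 2 j7 1.43
```

```bash
python3 -m jog '[{"grip":1,"slide":[-2.6,0,0.4],"yaw":0},{"grip":1,"slide":[-2.6,0,0.4],"yaw":0},{"grip":1,"slide":[0,0,1.7],"yaw":0},{"grip":1,"slide":[0,0,0],"yaw":0},{"grip":1,"slide":[0,0,0],"yaw":0}]'; python3 -m jog '[{"grip":1,"slide":[0,0,0.4],"yaw":0},{"grip":1,"slide":[0,0,0],"yaw":0}]' ; python3 -c "
from h import *
st()
plan([.5074,-.009,.165],BY)
im=manip.camera('top');m=manip.masks_of('lid','top')[:1];print([(k['centre'],k['region'].sum()) for k in m])"
```

```text
clock: 7.5
position: [0.5074, -0.009, 0.172]
ee_rot: [0.039, 0.999, -0.0, -0.001]
ft_force: [0.2, -0.1, 0.4]
grip_width: 0.004
grasp_force: 0.0
clock: 7.7
position: [0.508, -0.0087, 0.1688]
ee_rot: [0.038, 0.999, 0.0, -0.0]
ft_force: [-0.5, 0.8, 0.6]
grip_width: 0.003
grasp_force: 0.0
t 7.7 p [ 0.508  -0.0087  0.1688] rot [[-0.997, 0.077, -0.0], [0.077, 0.997, 0.0], [0.0, 0.0, -1.0]] F [-0.5  0.8  0.6] g 0.003 0.0
yaw -0.0 slide [ 0.06 -0.04  0.38] rows>= 1 j7 1.53
[([256.3, 184.1], np.int64(2728))]
```

```bash
python3 -m jog '[{"grip":1,"slide":[0,0,0.5],"yaw":0},{"grip":1,"slide":[0,0,0.2],"yaw":0}]'; python3 -m jog '[{"grip":1,"slide":[0,0,0.2],"yaw":0},{"grip":1,"slide":[0,0,0],"yaw":0}]'; python3 -c "
from h import *
im=manip.camera('top');m=manip.masks_of('lid','top')[:1];print([(k['centre'],k['region'].sum()) for k in m])"
```

```text
clock: 8.0
position: [0.5086, -0.0086, 0.1619]
ee_rot: [0.038, 0.999, 0.0, 0.001]
ft_force: [1.1, -0.2, 3.0]
grip_width: -0.001
grasp_force: 1.4
clock: 8.2
position: [0.5087, -0.0086, 0.16]
ee_rot: [0.038, 0.999, 0.0, 0.0]
ft_force: [1.4, 0.0, 4.4]
grip_width: 0.001
grasp_force: 2.0
[([255.1, 180.0], np.int64(2656))]
```

```bash
python3 -m jog '[{"grip":1,"slide":[0,0,0.2],"yaw":0},{"grip":1,"slide":[0,0,0.1],"yaw":0},{"grip":1,"slide":[0,0,0],"yaw":0}]'; python3 -c "
from h import *
im=manip.camera('top');m=manip.masks_of('lid','top')[:1];print([(k['centre'],k['region'].sum()) for k in m]);im=manip.camera('scene')
cv2.imwrite('pics/crop4.png',cv2.resize(im[120:270,180:380],(800,600)))"
```

```text
clock: 8.6
position: [0.5094, -0.0087, 0.1584]
ee_rot: [0.038, 0.999, 0.0, 0.001]
ft_force: [-3.0, 0.4, 17.6]
grip_width: 0.002
grasp_force: 9.3
[([257.3, 155.4], np.int64(1635))]
```

View pics/crop4.png

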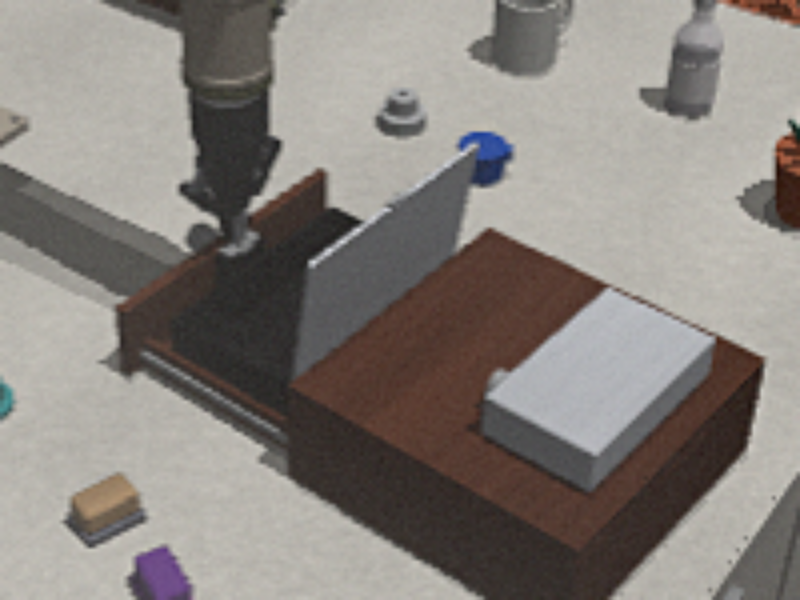

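The lid has sprung up (crop 390,200). Now I'll steady it with the fingertips from the front.

```bash
python3 -m jog '[{"grip":1,"slide":[0,0,-3.6],"yaw":0},{"grip":1,"slide":[0,0,-3.6],"yaw":0},{"grip":1,"slide":[-4,0,-3.5],"yaw":0},{"grip":1,"slide":[-4.5,0,0],"yaw":0},{"grip":1,"slide":[-4.5,0,0],"yaw":0},{"grip":1,"slide":[-2.0,0,0],"yaw":0},{"grip":1,"slide":[-1,0,0],"yaw":0},{"grip":1,"slide":[-0.5,0,0],"yaw":0}]'; python3 -m jog '[{"grip":1,"slide":[-0.4,0,0],"yaw":0},{"grip":1,"slide":[-0.4,0,0],"yaw":0},{"grip":1,"slide":[0,0,0],"yaw":0}]'
```

```text
clock: 9.55
position: [0.6708, -0.0215, 0.2604]
ee_rot: [0.039, 0.999, -0.0, -0.001]
ft_force: [0.2, 0.3, 0.3]
grip_width: -0.002
grasp_force: 0.0
clock: 9.85
position: [0.6784, -0.0218, 0.2619]
ee_rot: [0.038, 0.999, 0.0, 0.0]
ft_force: [0.7, -0.2, 0.1]
grip_width: -0.001
grasp_force: 0.0
```

```bash
python3 -m jog '[{"grip":1,"slide":[-0.4,0,0],"yaw":0},{"grip":1,"slide":[-0.3,0,0],"yaw":0},{"grip":1,"slide":[0,0,0],"yaw":0}]'; python3 -m jog '[{"grip":1,"slide":[-0.3,0,0],"yaw":0},{"grip":1,"slide":[-0.2,0,0],"yaw":0},{"grip":1,"slide":[0,0,0],"yaw":0}]'
```

```text
clock: 10.15
position: [0.6857, -0.0223, 0.2618]
ee_rot: [0.038, 0.999, 0.0, 0.0]
ft_force: [-0.8, 0.4, -0.0]
grip_width: 0.004
grasp_force: 0.0
clock: 10.45
position: [0.6903, -0.0227, 0.2617]
ee_rot: [0.038, 0.999, 0.0, -0.0]
ft_force: [-2.8, 0.6, 1.6]
grip_width: 0.002
grasp_force: 1.5
```

Contact (about -2.8 N). I'll press slightly and hold.

```bash
python3 -m jog '[{"grip":1,"slide":[-0.2,0,0],"yaw":0},{"grip":1,"slide":[0,0,0],"yaw":0},{"grip":1,"slide":[0,0,0],"yaw":0},{"grip":1,"slide":[0,0,0],"yaw":0},{"grip":1,"slide":[0,0,0],"yaw":0},{"grip":1,"slide":[0,0,0],"yaw":0},{"grip":1,"slide":[0,0,0],"yaw":0},{"grip":1,"slide":[0,0,0],"yaw":0}]';python3 -m jog '[{"grip":1,"slide":[0,0,0],"yaw":0},{"grip":1,"slide":[0,0,0],"yaw":0},{"grip":1,"slide":[0,0,0],"yaw":0},{"grip":1,"slide":[0,0,0],"yaw":0},{"grip":1,"slide":[0,0,0],"yaw":0},{"grip":1,"slide":[0,0,0],"yaw":0},{"grip":1,"slide":[0,0,0],"yaw":0},{"grip":1,"slide":[0,0,0],"yaw":0}]'
```

```text
clock: 11.25
position: [0.6924, -0.0229, 0.2617]
ee_rot: [0.038, 0.999, 0.0, -0.0]
ft_force: [-3.8, 0.7, 0.5]
grip_width: -0.003
grasp_force: 1.8
clock: 12.05
position: [0.6924, -0.0229, 0.2617]
ee_rot: [0.038, 0.999, 0.0, -0.0]
ft_force: [-2.7, -0.2, -1.2]
grip_width: 0.0
grasp_force: 1.8
```

```bash
python3 -m jog '[{"grip":1,"slide":[0.1,0,0],"yaw":0},{"grip":1,"slide":[0.1,0,0],"yaw":0},{"grip":1,"slide":[0.2,0,0],"yaw":0},{"grip":1,"slide":[0.3,0,0],"yaw":0},{"grip":1,"slide":[1,0,0],"yaw":0},{"grip":-1,"slide":[4,0,-1],"yaw":0},{"grip":-1,"slide":[4.5,0,-1],"yaw":0},{"grip":-1,"slide":[4.5,0,-1],"yaw":0}]' 40; cat >> h.py <<'E'
ITEMS=[("clamp_mid",.021),("pot_mid",.02),("adapter_mid",.016),("brush_mid",.018)]
def look(names,cams=("scene","top")):
    for n in cams:
        im=manip.camera(n)
        for t,z in ITEMS:
            if t not in names: continue
            for m in manip.masks_of(t,n)[:3]:
                r=m["region"]; col=im[r].mean(0) if r.any() else 0
                ys,xs=np.nonzero(r); rect=cv2.minAreaRect(np.c_[xs,ys].astype(np.float32))
                print(n,t,round(m["conf"],2),np.round(m["centre"],1),"n",r.sum(),"bgr",np.round(col),"at",np.round(at(n,m["centre"],z),4),"rect",np.round(rect[0],1),np.round(rect[1],1),round(rect[2]))
E
python3 - <<'E'
from h import *
st(); look([t for t,_ in ITEMS])
for k in(0,1):
    im=manip.camera("top");m=manip.masks_of("lid","top")[:1];print([(k['centre'],k['region'].sum()) for k in m])
E
```

```text
clock: 12.85
position: [0.5444, -0.0116, 0.2918]
ee_rot: [0.038, 0.999, -0.0, 0.0]
ft_force: [-0.5, -0.2, 2.1]
grip_width: 0.505
grasp_force: 0.0
t 12.85 p [ 0.5444 -0.0116  0.2918] rot [[-0.997, 0.076, 0.0], [0.076, 0.997, -0.0], [-0.0, -0.0, -1.0]] F [-0.5 -0.2  2.1] g 0.505 0.0
scene pot_mid 0.6 [300.9 160.2] n 113 bgr [128.  76.  58.] at [0.6003 0.3353 0.02  ] rect [301.3 158.3] [13.4 11.3] 45
scene pot_mid 0.42 [136.4 263.7] n 794 bgr [153. 152. 145.] at [ 0.4616 -0.5082  0.02  ] rect [135.5 265. ] [29.  33.2] 45
scene adapter_mid 0.53 [178.2 219.7] n 166 bgr [120. 121.  78.] at [ 0.4216 -0.2654  0.016 ] rect [175.  218.5] [13. 14.] 90
scene adapter_mid 0.45 [160.2 235.9] n 175 bgr [100.  98.  99.] at [ 0.4284 -0.3659  0.016 ] rect [160. 238.] [14. 14.] 90
scene adapter_mid 0.37 [242.  177.6] n 38 bgr [117. 117. 117.] at [0.4598 0.0844 0.016 ] rect [240.8 180.2] [4.2 9.2] 45
scene brush_mid 0.76 [216.6 264.9] n 249 bgr [114.  78. 100.] at [ 0.6834 -0.3559  0.018 ] rect [220.3 267.1] [19.2 13.9] 63
scene brush_mid 0.47 [206.7 247.8] n 208 bgr [ 93. 109. 124.] at [ 0.6051 -0.3153 
[... 244 characters left out ...]
 rect [146.8 196.4] [18.8 17. ] 27
top adapter_mid 0.75 [334.1 252.2] n 200 bgr [ 98. 100.  56.] at [ 0.4099 -0.271   0.016 ] rect [332. 253.] [16. 14.] 90
top adapter_mid 0.74 [363.2 244. ] n 222 bgr [80. 80. 79.] at [ 0.4359 -0.3673  0.016 ] rect [363. 245.] [16. 16.] 90
top brush_mid 0.7 [355.  166.5] n 213 bgr [89. 56. 75.] at [ 0.692  -0.3483  0.018 ] rect [355. 166.] [11.6 18.8] 27
top brush_mid 0.62 [145.7 196.3] n 272 bgr [110.  68.  51.] at [0.5905 0.3451 0.018 ] rect [147.1 196.3] [18.3 17.4] 27
top brush_mid 0.57 [342.6 195.7] n 202 bgr [67. 84. 98.] at [ 0.5939 -0.3034  0.018 ] rect [344.5 195.5] [17.7 12. ] 18
[([256.5, 156.8], np.int64(1453))]
[([257.3, 155.6], np.int64(1504))]
```

```bash
cat >> h.py <<'E'
def plan2(p,ydir):
    o=manip.get_obs(); M=R.from_quat(o["ee_rot"]).as_matrix(); y=np.array(ydir)
    v=M.T@np.array([y[0],y[1],0]); a0=(np.arctan2(-v[0],v[1])+np.pi/2)%np.pi-np.pi/2
    dm=M.T@(np.array(p)-o["position"])*100
    az=np.arctan2(o["position"][1],o["position"][0])-np.arctan2(p[1],p[0])
    for a in (a0,a0-np.pi*np.sign(a0)):
        d=R.from_euler("z",a).as_matrix().T@dm
        print("yaw",round(a,3),"j7->",round(o["joint_pos"][6]-a+az,2),"slide after",np.round(d,2),"before",np.round(dm,2))
def wood(n):
    im=manip.camera(n); h=cv2.cvtColor(cv2.GaussianBlur(im,(3,3),0),cv2.COLOR_BGR2HSV)
    m=((h[...,0]<22)&(h[...,0]>5)&(h[...,1]>60)&(h[...,2]>70)).astype(np.uint8)
    c,r=proj(n,[.597,-.309,.036]).astype(int); w=np.zeros_like(m); w[r-20:r+20,c-20:c+20]=1; m*=w
    ys,xs=np.nonzero(m); P=np.array([at(n,(x,y),.032)[:2] for x,y in zip(xs,ys)])
    C=P.mean(0); w_,V=np.linalg.eigh(np.cov((P-C).T)); print(n,len(P),"C",C,"long",V[:,1],"sizes",np.sqrt(12*w_))
E
python3 - <<'E'
from h import *
wood("top");wood("scene")
E
```

```text
top 155 C [ 0.59643718 -0.30986275] long [0.2726142  0.96212343] sizes [0.03120195 0.05259192]
scene 134 C [ 0.60362163 -0.31609304] long [0.06076924 0.99815184] sizes [0.04139667 0.05317474]
```

```bash
python3 -c "
from h import *
plan2([.598,-.311,.20],[.962,-.273])"
```

```text
yaw -1.371 j7-> 3.35 slide after [ 27.37 -13.18   9.17] before [ -7.49 -29.44   9.17]
yaw 1.77 j7-> 0.21 slide after [-27.37  13.18   9.17] before [ -7.49 -29.44   9.17]
```

```bash
python3 -m jog '[{"grip":-1,"slide":[-1.1,-4.2,0],"yaw":0},{"grip":-1,"slide":[-1.1,-4.2,0],"yaw":0},{"grip":-1,"slide":[-1.1,-4.2,0],"yaw":0},{"grip":-1,"slide":[-1.1,-4.2,0],"yaw":0},{"grip":-1,"slide":[-1.1,-4.2,0],"yaw":0},{"grip":-1,"slide":[-1.1,-4.2,0],"yaw":0},{"grip":-1,"slide":[-0.9,-4.2,0],"yaw":0}]'; python3 -m jog '[{"grip":-1,"slide":[0,0,0.7],"yaw":0.1475},{"grip":-1,"slide":[0,0,0.7],"yaw":0.1475},{"grip":-1,"slide":[0,0,0.7],"yaw":0.1475},{"grip":-1,"slide":[0,0,0.7],"yaw":0.1475},{"grip":-1,"slide":[0,0,0.7],"yaw":0.1475},{"grip":-1,"slide":[0,0,0.7],"yaw":0.1475},{"grip":-1,"slide":[0,0,0.7],"yaw":0.1475},{"grip":-1,"slide":[0,0,0.7],"yaw":0.1475}]'; python3 -m jog '[{"grip":-1,"slide":[0,0,0.7],"yaw":0.1475},{"grip":-1,"slide":[0,0,0.7],"yaw":0.1475},{"grip":-1,"slide":[0,0,0.7],"yaw":0.1475},{"grip":-1,"slide":[0,0,0.7],"yaw":0.1475},{"grip":-1,"slide":[0,0,0],"yaw":0}]'; python3 -c "
from h import *
plan2([.598,-.311,.084],[.962,-.273])"
```

```text
clock: 14.35
position: [0.5986, -0.3119, 0.2915]
ee_rot: [0.038, 0.999, 0.0, -0.0]
ft_force: [0.8, 0.7, -0.4]
grip_width: 1.004
grasp_force: 0.0
clock: 15.15
position: [0.5982, -0.3104, 0.2354]
ee_rot: [0.59, 0.807, 0.0, -0.0]
ft_force: [-0.0, -0.2, 0.7]
grip_width: 1.001
grasp_force: 0.0
clock: 15.65
position: [0.598, -0.3099, 0.2065]
ee_rot: [0.798, 0.602, -0.001, -0.001]
ft_force: [-0.1, 0.7, 0.2]
grip_width: 1.0
grasp_force: 0.0
yaw -0.001 j7-> 0.55 slide after [-0.1   0.05 12.25] before [-0.1   0.05 12.25]
yaw 3.14 j7-> -2.59 slide after [ 0.1  -0.05 12.25] before [-0.1   0.05 12.25]
```

```bash
python3 -m jog '[{"grip":-1,"slide":[-0.1,0,4],"yaw":0},{"grip":-1,"slide":[0,0,4],"yaw":0},{"grip":-1,"slide":[0,0,3],"yaw":0},{"grip":-1,"slide":[0,0,1.2],"yaw":0},{"grip":-1,"slide":[0,0,0],"yaw":0}]'; python3 -m jog '[{"grip":1,"slide":[0,0,0],"yaw":0},{"grip":1,"slide":[0,0,0],"yaw":0},{"grip":1,"slide":[0,0,0],"yaw":0},{"grip":1,"slide":[0,0,0],"yaw":0},{"grip":1,"slide":[0,0,0],"yaw":0},{"grip":1,"slide":[0,0,0],"yaw":0},{"grip":1,"slide":[0,0,0],"yaw":0}]' 40;  python3 -m jog '[{"grip":1,"slide":[0,0,-3],"yaw":0},{"grip":1,"slide":[0,0,-4],"yaw":0},{"grip":1,"slide":[0,0,-4],"yaw":0},{"grip":1,"slide":[0,0,-4],"yaw":0},{"grip":1,"slide":[0,0,-3],"yaw":0},{"grip":1,"slide":[0,0,0],"yaw":0}]'; python3 -c "
from h import *
F=np.array([.608,-.0166,0]); t=F-.037*BX-.055*BY+[0,0,.25]
plan2(t,BY)
t=F-.037*BX+.055*BY+[0,0,.25]
plan2(t,BY)"
```

```text
clock: 16.15
position: [0.5974, -0.3112, 0.0848]
ee_rot: [0.797, 0.604, -0.001, -0.001]
ft_force: [0.2, -1.3, 0.6]
grip_width: 1.001
grasp_force: 0.0
clock: 16.85
position: [0.5984, -0.3118, 0.0872]
ee_rot: [0.798, 0.603, 0.001, 0.001]
ft_force: [-0.8, 1.0, 5.7]
grip_width: 0.394
grasp_force: 39.9
clock: 17.45
position: [0.5986, -0.3128, 0.271]
ee_rot: [0.798, 0.603, 0.002, 0.003]
ft_force: [0.2, -0.0, -1.1]
grip_width: 0.387
grasp_force: 39.7
yaw 1.371 j7-> -1.21 slide after [ -5.04 -24.11   2.01] before [22.63 -9.72  2.01]
yaw -1.77 j7-> 1.93 slide after [ 5.04 24.11  2.01] before [22.63 -9.72  2.01]
yaw 1.371 j7-> -1.4 slide after [ -5.04 -35.11   1.98] before [ 33.41 -11.9    1.98]
yaw -1.77 j7-> 1.74 slide after [ 5.04 35.11  1.98] before [ 33.41 -11.9    1.98]
```

```bash
python3 -m jog '[{"grip":1,"slide":[0,0,0],"yaw":-0.1475},{"grip":1,"slide":[0,0,0],"yaw":-0.1475},{"grip":1,"slide":[0,0,0],"yaw":-0.1475},{"grip":1,"slide":[0,0,0],"yaw":-0.1475},{"grip":1,"slide":[0,0,0],"yaw":-0.1475},{"grip":1,"slide":[0,0,0],"yaw":-0.1475}]'; python3 -m jog '[{"grip":1,"slide":[0,0,0],"yaw":-0.1475},{"grip":1,"slide":[0,0,0],"yaw":-0.1475},{"grip":1,"slide":[0,0,0],"yaw":-0.1475},{"grip":1,"slide":[0,0,0],"yaw":-0.1475},{"grip":1,"slide":[0,0,0],"yaw":-0.1475},{"grip":1,"slide":[0,0,0],"yaw":-0.1475}]';  python3 -m jog '[{"grip":1,"slide":[0.8,4,0.3],"yaw":0},{"grip":1,"slide":[0.8,4,0.3],"yaw":0},{"grip":1,"slide":[0.8,4,0.3],"yaw":0},{"grip":1,"slide":[0.8,4,0.3],"yaw":0},{"grip":1,"slide":[0.8,4,0.3],"yaw":0},{"grip":1,"slide":[0.8,4,0.3],"yaw":0},{"grip":1,"slide":[0,0,0],"yaw":0}]'; python3 -c "
from h import *
st()
F=np.array([.608,-.0166,0]); t=F-.037*BX-.055*BY+[0,0,.114]
plan2(t,BY)"
```

```text
clock: 18.05
position: [0.5976, -0.3113, 0.2653]
ee_rot: [0.46, 0.888, 0.0, -0.0]
ft_force: [0.5, -0.4, -0.6]
grip_width: 0.39
grasp_force: 39.7
clock: 18.65
position: [0.5976, -0.3113, 0.2652]
ee_rot: [0.035, 0.999, 0.0, -0.0]
ft_force: [-0.2, 0.5, -0.9]
grip_width: 0.393
grasp_force: 39.7
clock: 19.35
position: [0.568, -0.0615, 0.2467]
ee_rot: [0.034, 0.999, 0.002, -0.001]
ft_force: [0.9, 0.5, 0.6]
grip_width: 0.394
grasp_force: 39.7
t 19.35 p [ 0.568  -0.0615  0.2467] rot [[-0.998, 0.068, -0.002], [0.068, 0.998, 0.003], [0.002, 0.003, -1.0]] F [0.9 0.5 0.6] g 0.394 39.7
yaw 0.009 j7-> 1.69 slide after [ 0.03 -0.76 13.27] before [ 0.03 -0.76 13.27]
yaw -3.133 j7-> 4.83 slide after [-0.03  0.76 13.27] before [ 0.03 -0.76 13.27]
```

```bash
python3 -m jog '[{"grip":1,"slide":[0,-0.7,3.5],"yaw":0.009},{"grip":1,"slide":[0,0,3.5],"yaw":0},{"grip":1,"slide":[0,0,3],"yaw":0},{"grip":1,"slide":[0,0,2],"yaw":0},{"grip":1,"slide":[0,0,0.8],"yaw":0},{"grip":1,"slide":[0,0,0.5],"yaw":0},{"grip":1,"slide":[0,0,0],"yaw":0}]'; python3 -c "
from h import *
F=np.array([.608,-.0166,0]); t=F-.037*BX-.055*BY+[0,0,.110]
plan2(t,BY)"
```

```text
clock: 20.05
position: [0.5678, -0.0757, 0.1149]
ee_rot: [0.043, 0.999, 0.0, -0.0]
ft_force: [-0.1, 0.7, 0.0]
grip_width: 0.393
grasp_force: 39.7
yaw -0.009 j7-> 1.77 slide after [0.15 0.7  0.49] before [0.15 0.7  0.49]
yaw 3.132 j7-> -1.37 slide after [-0.15 -0.7   0.49] before [0.15 0.7  0.49]
```

```bash
python3 -m jog '[{"grip":1,"slide":[0,0.5,0.2],"yaw":-0.009},{"grip":1,"slide":[0,0,0.2],"yaw":0},{"grip":1,"slide":[0,0,0],"yaw":0},{"grip":1,"slide":[0,0,0],"yaw":0}]'; python3 -m jog '[{"grip":-0.2,"slide":[0,0,0],"yaw":0},{"grip":-0.2,"slide":[0,0,0],"yaw":0},{"grip":-0.2,"slide":[0,0,0],"yaw":0},{"grip":-0.2,"slide":[0,0,0],"yaw":0},{"grip":-0.2,"slide":[0,0,-2],"yaw":0},{"grip":-0.2,"slide":[0,0,-4],"yaw":0},{"grip":-0.2,"slide":[0,0,-4.5],"yaw":0},{"grip":-1,"slide":[1,0,-4.5],"yaw":0}]'; python3 - <<'E'
from h import *
st(); look(["clamp_mid","pot_mid","adapter_mid"],("top",))
im=manip.camera("scene"); cv2.imwrite("pics/crop5.png",cv2.resize(im[120:270,180:380],(800,600)))
E
```

```text
clock: 20.45
position: [0.5684, -0.0705, 0.1111]
ee_rot: [0.038, 0.999, 0.0, 0.0]
ft_force: [-0.0, 0.1, -1.4]
grip_width: 0.391
grasp_force: 39.7
clock: 21.25
position: [0.5585, -0.0697, 0.2624]
ee_rot: [0.038, 0.999, -0.0, 0.0]
ft_force: [-0.1, 0.2, 0.4]
grip_width: 0.754
grasp_force: 0.0
t 21.25 p [ 0.5585 -0.0697  0.2624] rot [[-0.997, 0.077, -0.0], [0.077, 0.997, -0.001], [-0.0, -0.001, -1.0]] F [-0.1  0.2  0.4] g 0.754 0.0
top clamp_mid 0.6 [135.6 231.7] n 224 bgr [109. 111. 109.] at [0.4746 0.3729 0.021 ] rect [136.8 234.3] [15.6 16.3] 45
top pot_mid 0.7 [145.5 198.5] n 252 bgr [116.  70.  51.] at [0.583  0.3449 0.02  ] rect [146.5 196. ] [17.7 16.6] 31
top pot_mid 0.25 [240.3 178.1] n 4018 bgr [45. 47. 50.] at [0.6513 0.034  0.02  ] rect [252.9 190.7] [85.4 94.8] 8
top adapter_mid 0.7 [332.2 252.2] n 211 bgr [ 99. 102.  56.] at [ 0.41   -0.2648  0.016 ] rect [331.5 253.5] [15. 15.] 90
top adapter_mid 0.67 [362.9 245.2] n 229 bgr [82. 82. 82.] at [ 0.432  -0.3662  0.016 ] rect [363. 245.] [16. 16.] 90
```

View pics/crop5.png

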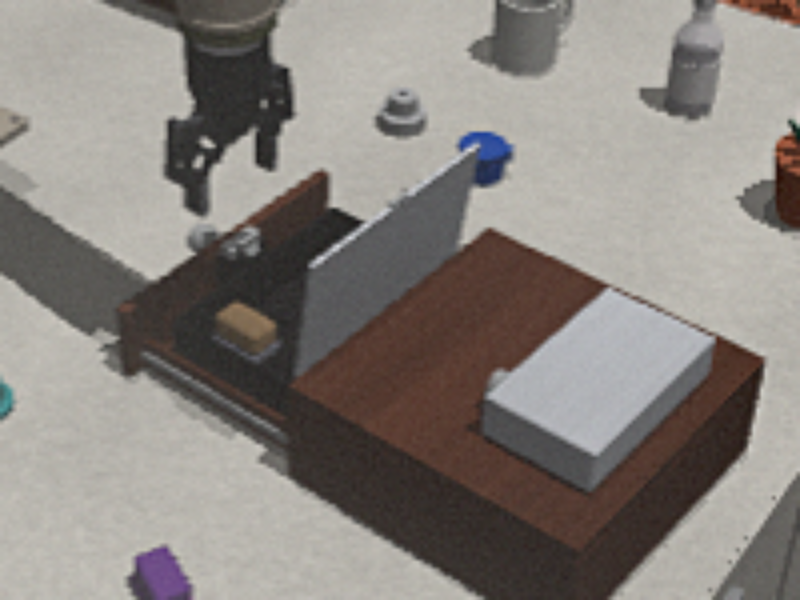

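Brush is upright in the case (crop 250,325) and the lid stands still. Next is the grey adapter (top 363,245).

```bash
python3 -c "
from h import *
plan2([.4335,-.3665,.15],BY)"
```

```text
yaw 0.0 j7-> 2.25 slide after [ 10.16 -30.57  11.04] before [ 10.16 -30.57  11.04]
yaw -3.142 j7-> 5.39 slide after [-10.16  30.57  11.04] before [ 10.16 -30.57  11.04]
```

```bash
python3 -m jog '[{"grip":-0.6,"slide":[1.4,-4.3,0],"yaw":0},{"grip":-0.6,"slide":[1.4,-4.3,0],"yaw":0},{"grip":-0.6,"slide":[1.4,-4.3,0],"yaw":0},{"grip":-0.6,"slide":[1.4,-4.3,0],"yaw":0},{"grip":-0.6,"slide":[1.5,-4.4,2],"yaw":0},{"grip":-0.6,"slide":[1.5,-4.4,3],"yaw":0},{"grip":-0.6,"slide":[1.5,-4.5,3],"yaw":0},{"grip":-0.6,"slide":[0,0,2],"yaw":0}]'; python3 -m jog '[{"grip":-0.6,"slide":[0,0,0],"yaw":0},{"grip":-0.6,"slide":[0,0,0],"yaw":0}]'; python3 -c "
from h import *
plan2([.4335,-.3665,.080],BY)
look(['adapter_mid'],('scene',))"
```

```text
clock: 22.3
position: [0.4331, -0.3618, 0.1645]
ee_rot: [0.043, 0.999, -0.001, -0.002]
ft_force: [0.5, -0.1, 0.4]
grip_width: 0.802
grasp_force: 0.0
clock: 22.5
position: [0.4383, -0.3559, 0.1666]
ee_rot: [0.038, 0.999, 0.0, -0.001]
ft_force: [0.8, 0.6, 0.8]
grip_width: 0.797
grasp_force: 0.0
yaw 0.0 j7-> 2.37 slide after [ 0.38 -1.1   8.66] before [ 0.38 -1.1   8.66]
yaw -3.141 j7-> 5.51 slide after [-0.38  1.1   8.66] before [ 0.38 -1.1   8.66]
scene adapter_mid 0.73 [162.1 238.7] n 184 bgr [87. 85. 86.] at [ 0.4442 -0.3721  0.016 ] rect [159.8 238.3] [14.1 14.8] 45
scene adapter_mid 0.65 [253.1 191.3] n 2833 bgr [72. 74. 77.] at [0.5524 0.0364 0.016 ] rect [255.9 185.3] [51.1 98.9] 43
scene adapter_mid 0.52 [240.6 180.1] n 47 bgr [126. 126. 126.] at [0.4655 0.0669 0.016 ] rect [240.  180.5] [4.9 9.2] 45
```

```bash
python3 -m jog '[{"grip":-0.6,"slide":[0.3,-1.1,3],"yaw":0},{"grip":-0.6,"slide":[0,0,3],"yaw":0},{"grip":-0.6,"slide":[0,0,2],"yaw":0},{"grip":-0.6,"slide":[0,0,0.6],"yaw":0},{"grip":-0.6,"slide":[0,0,0],"yaw":0},{"grip":-0.6,"slide":[0,0,0],"yaw":0}]';python3 -m jog '[{"grip":1,"slide":[0,0,0],"yaw":0},{"grip":1,"slide":[0,0,0],"yaw":0},{"grip":1,"slide":[0,0,0],"yaw":0},{"grip":1,"slide":[0,0,0],"yaw":0},{"grip":1,"slide":[0,0,0],"yaw":0},{"grip":1,"slide":[0,0,0],"yaw":0}]' 40;  python3 -m jog '[{"grip":1,"slide":[0,0,-3],"yaw":0},{"grip":1,"slide":[0,0,-4],"yaw":0},{"grip":1,"slide":[0,0,-4],"yaw":0},{"grip":1,"slide":[0,0,-4],"yaw":0},{"grip":1,"slide":[0,0,-2],"yaw":0},{"grip":1,"slide":[0,0,0],"yaw":0},{"grip":1,"slide":[0,0,0],"yaw":0}]'; python3 -c "
from h import *
F=np.array([.608,-.0166,0]); t=F+.025*BX-.055*BY+[0,0,.25]
plan2(t,BY)"
```

```text
clock: 23.2
position: [0.4353, -0.3676, 0.0826]
ee_rot: [0.038, 0.999, -0.0, 0.001]
ft_force: [-0.3, -0.6, -0.1]
grip_width: 0.801
grasp_force: 0.0
clock: 23.8
position: [0.4349, -0.3677, 0.0823]
ee_rot: [0.038, 0.999, -0.0, 0.001]
ft_force: [-1.2, 0.7, 7.4]
grip_width: 0.43
grasp_force: 39.4
clock: 24.5
position: [0.4344, -0.3673, 0.2512]
ee_rot: [0.038, 0.999, 0.0, 0.0]
ft_force: [-0.3, 0.5, -0.9]
grip_width: 0.427
grasp_force: 40.3
yaw -0.0 j7-> 1.73 slide after [-17.13  30.79   0.14] before [-17.13  30.79   0.14]
yaw 3.141 j7-> -1.41 slide after [ 17.13 -30.79   0.14] before [-17.13  30.79   0.14]
```

```bash
python3 -m jog '[{"grip":1,"slide":[-2.1,3.85,0],"yaw":0},{"grip":1,"slide":[-2.1,3.85,0],"yaw":0},{"grip":1,"slide":[-2.1,3.85,0],"yaw":0},{"grip":1,"slide":[-2.1,3.85,0],"yaw":0},{"grip":1,"slide":[-2.1,3.85,0],"yaw":0},{"grip":1,"slide":[-2.1,3.85,0],"yaw":0},{"grip":1,"slide":[-2.1,3.85,0],"yaw":0},{"grip":1,"slide":[-2.1,3.85,0],"yaw":0}]'; python3 -m jog '[{"grip":1,"slide":[0,0,0],"yaw":0},{"grip":1,"slide":[0,0,0],"yaw":0},{"grip":1,"slide":[0,0,0],"yaw":0}]'; python3 -c "
from h import *
F=np.array([.608,-.0166,0]); t=F+.028*BX-.056*BY+[0,0,.105]
plan2(t,BY)"
```

```text
clock: 25.3
position: [0.6256, -0.0714, 0.2495]
ee_rot: [0.038, 0.999, 0.0, -0.001]
ft_force: [0.1, -0.4, -0.1]
grip_width: 0.43
grasp_force: 40.3
clock: 25.6
position: [0.6247, -0.0746, 0.2502]
ee_rot: [0.039, 0.999, -0.0, -0.001]
ft_force: [0.2, -0.2, -0.8]
grip_width: 0.426
grasp_force: 40.4
yaw -0.002 j7-> 1.75 slide after [-0.72  0.07 14.52] before [-0.72  0.07 14.52]
yaw 3.14 j7-> -1.4 slide after [ 0.72 -0.07 14.52] before [-0.72  0.07 14.52]
```

```bash
python3 -m jog '[{"grip":1,"slide":[-0.7,0,3.5],"yaw":0},{"grip":1,"slide":[0,0,3.5],"yaw":0},{"grip":1,"slide":[0,0,3],"yaw":0},{"grip":1,"slide":[0,0,2.5],"yaw":0},{"grip":1,"slide":[0,0,1.4],"yaw":0},{"grip":1,"slide":[0,0,0.5],"yaw":0},{"grip":1,"slide":[0,0,0],"yaw":0},{"grip":1,"slide":[0,0,0],"yaw":0}]'; python3 -m jog '[{"grip":-0.2,"slide":[0,0,0],"yaw":0},{"grip":-0.2,"slide":[0,0,0],"yaw":0},{"grip":-0.2,"slide":[0,0,0],"yaw":0},{"grip":-0.2,"slide":[0,0,0],"yaw":0},{"grip":-0.2,"slide":[0,0,-2],"yaw":0},{"grip":-0.2,"slide":[0,0,-4],"yaw":0},{"grip":-0.2,"slide":[0,0,-4.5],"yaw":0},{"grip":-1,"slide":[2,0,-4.5],"yaw":0}]';  python3 -m jog '[{"grip":-0.9,"slide":[3,0,0],"yaw":0},{"grip":-0.9,"slide":[3,0,0],"yaw":0},{"grip":-0.9,"slide":[0,0,0],"yaw":0}]'; python3 - <<'E'
from h import *
st(); look(["clamp_mid","pot_mid"])
im=manip.camera("top"); cv2.imwrite("pics/crop6.png",cv2.resize(im[130:260,100:320],(800,473)))
E
```

```text
clock: 26.4
position: [0.6329, -0.0754, 0.1087]
ee_rot: [0.039, 0.999, -0.0, 0.001]
ft_force: [-0.8, 0.3, 6.1]
grip_width: 0.434
grasp_force: 50.5
clock: 27.2
position: [0.6132, -0.072, 0.2586]
ee_rot: [0.038, 0.999, -0.0, 0.0]
ft_force: [0.4, 1.1, 1.3]
grip_width: 0.755
grasp_force: 0.0
clock: 27.5
position: [0.55, -0.0679, 0.2573]
ee_rot: [0.039, 0.999, 0.001, -0.001]
ft_force: [0.5, -0.9, 0.1]
grip_width: 0.954
grasp_force: 0.0
t 27.5 p [ 0.55   -0.0679  0.2573] rot [[-0.997, 0.078, -0.001], [0.078, 0.997, 0.002], [0.001, 0.002, -1.0]] F [ 0.5 -0.9  0.1] g 0.954 0.0
scene clamp_mid 0.61 [294.  216.6] n 10341 bgr [72. 75. 86.] at [ 0.7712 -0.0029  0.021 ] rect [292.1 208.9] [149.2  92.9] 34
scene pot_mid 0.48 [302.5 159.1] n 95 bgr [122.  70.  51.] at [0.6017 0.3469 0.02  ] rect [302.3 158.5] [12.6  9.9] 69
scene pot_mid 0.25 [250.3 190. ] n 2759 bgr [69. 70. 74.] at [0.541  0.0326 0.02  ] rect [255.9 185.8] [52.5 97.9] 42
top clamp_mid 0.62 [135.2 233.5] n 248 bgr [108. 111. 109.] at [0.4688 0.374  0.021 ] rect [137. 234.] [16. 18.] 90
top pot_mid 0.57 [143.5 194.5] n 250 bgr [114.  69.  50.] at [0.5962 0.352  0.02  ] rect [147. 196.] [17.9 16.1] 27
```

View pics/crop6.png

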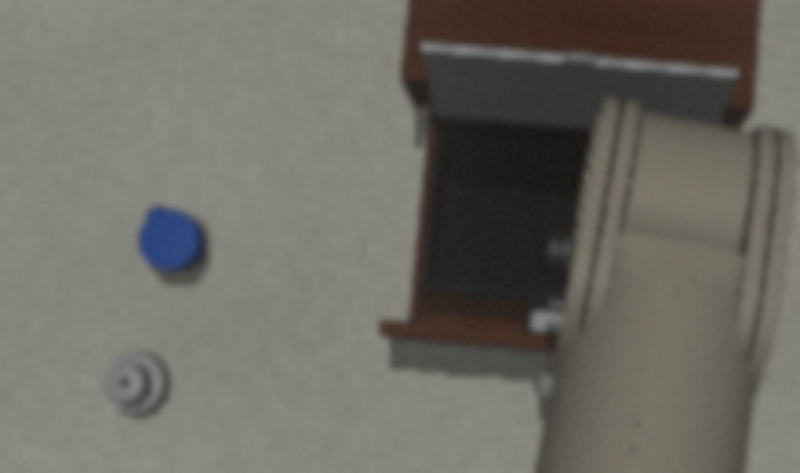

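```bash
python3 - <<'E'
from h import *
c=lambda x,y,z: at("top",(100+x*.275,130+y*.275),z)
print("clamp foot",c(139,384,.012),"knob top",c(125,381,.042),"pot top",c(172,241,.036))
plan2([.47,.365,.25],BY)
E
```

```text
clamp foot [0.46198906 0.36675902 0.012     ] knob top [0.46475903 0.36956918 0.042     ] pot top [0.58870779 0.33437362 0.036     ]
yaw -0.0 j7-> 0.9 slide after [11.61 42.51  0.67] before [11.62 42.51  0.67]
yaw 3.141 j7-> -2.24 slide after [-11.61 -42.51   0.67] before [11.62 42.51  0.67]
```

```bash
python3 -m jog '[{"grip":-0.6,"slide":[1.2,4.25,0],"yaw":0},{"grip":-0.6,"slide":[1.2,4.25,0],"yaw":0},{"grip":-0.6,"slide":[1.2,4.25,0],"yaw":0},{"grip":-0.6,"slide":[1.2,4.25,0],"yaw":0},{"grip":-0.6,"slide":[1.2,4.25,0],"yaw":0},{"grip":-0.6,"slide":[1.2,4.25,0],"yaw":0},{"grip":-0.6,"slide":[1.2,4.25,0],"yaw":0},{"grip":-0.6,"slide":[1.2,4.25,0],"yaw":0}]'; python3 -m jog '[{"grip":-0.6,"slide":[1.2,4.25,0],"yaw":0},{"grip":-0.6,"slide":[1.2,4.25,4],"yaw":0},{"grip":-0.6,"slide":[0,0,4],"yaw":0},{"grip":-0.6,"slide":[0,0,0],"yaw":0},{"grip":-0.6,"slide":[0,0,0],"yaw":0},{"grip":-0.6,"slide":[0,0,0],"yaw":0}]'; python3 - <<'E'
from h import *
plan2([.466,.368,.090],BY)
look(["clamp_mid","pot_mid"])
im=manip.camera("top"); cv2.imwrite("pics/crop7.png",cv2.resize(im[140:240,200:310],(660,600),interpolation=cv2.INTER_CUBIC))
E
```

```text
clock: 28.65
position: [0.4829, 0.2805, 0.2571]
ee_rot: [0.039, 0.999, -0.0, 0.0]
ft_force: [1.7, -0.8, -0.2]
grip_width: 0.801
grasp_force: 0.0
clock: 29.25
position: [0.4687, 0.3578, 0.1859]
ee_rot: [0.039, 0.999, 0.001, 0.001]
ft_force: [0.4, -0.2, 1.0]
grip_width: 0.795
grasp_force: 0.0
yaw -0.002 j7-> 0.88 slide after [0.36 0.98 9.59] before [0.37 0.98 9.59]
yaw 3.139 j7-> -2.26 slide after [-0.36 -0.98  9.59] before [0.37 0.98 9.59]
scene clamp_mid 0.58 [281.5 148.2] n 111 bgr [106. 107. 106.] at [0.4777 0.366  0.021 ] rect [280.5 147.5] [11. 11.] 90
scene pot_mid 0.44 [302.5 161.5] n 120 bgr [128.  81.  64.] at [0.6113 0.3307 0.02  ] rect [302. 159.] [12. 12.] 90
top clamp_mid 0.48 [135.3 229.7] n 60 bgr [94. 97. 95.] at [0.481  0.3742 0.021 ] rect [138.1 234.1] [ 9.2 16.5] 4
top clamp_mid 0.2 [143.5 197.9] n 242 bgr [122.  72.  51.] at [0.5849 0.3513 0.021 ] rect [147.2 196.1] [17.4 16.1] 27
top pot_mid 0.64 [145.7 197.7] n 245 bgr [122.  73.  52.] at [0.5857 0.3443 0.02  ] rect [146.6 196.3] [17.4 16.1] 27
top pot_mid 0.56 [270. 204.] n 220 bgr [ 66.  87. 105.] at [ 0.566  -0.0635  0.02  ] rect [272.  203.2] [12.4 18.2] 7
```

View pics/crop7.png

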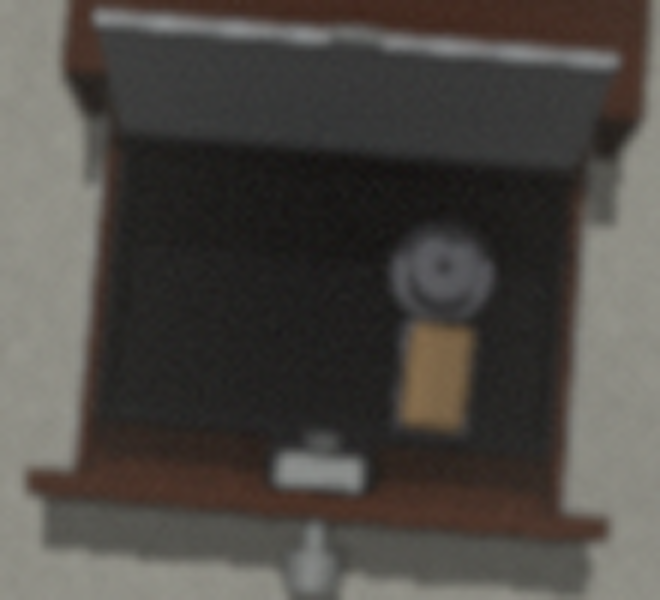

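Brush (crop 435,375) and adapter (442,275) are both inside. The adapter's front edge seems to lean on the brush foot, but it is well below the lid, so I'll check it later. Now I'll grasp the clamp.

```bash
python3 -m jog '[{"grip":-0.6,"slide":[0.2,1.0,3],"yaw":0},{"grip":-0.6,"slide":[0,0,3],"yaw":0},{"grip":-0.6,"slide":[0,0,2.5],"yaw":0},{"grip":-0.6,"slide":[0,0,1],"yaw":0},{"grip":-0.6,"slide":[0,0,0],"yaw":0},{"grip":-0.6,"slide":[0,0,0],"yaw":0}]';python3 -m jog '[{"grip":1,"slide":[0,0,0],"yaw":0},{"grip":1,"slide":[0,0,0],"yaw":0},{"grip":1,"slide":[0,0,0],"yaw":0},{"grip":1,"slide":[0,0,0],"yaw":0},{"grip":1,"slide":[0,0,0],"yaw":0},{"grip":1,"slide":[0,0,0],"yaw":0}]' 60;  python3 -m jog '[{"grip":1,"slide":[0,0,-3],"yaw":0},{"grip":1,"slide":[0,0,-4],"yaw":0},{"grip":1,"slide":[0,0,-4],"yaw":0},{"grip":1,"slide":[0,0,-4],"yaw":0},{"grip":1,"slide":[0,0,-1],"yaw":0},{"grip":1,"slide":[0,0,0],"yaw":0},{"grip":1,"slide":[0,0,0],"yaw":0}]'; python3 -c "
from h import *
F=np.array([.608,-.0166,0]); t=F+.028*BX+.058*BY+[0,0,.25]
plan2(t,BY)"
```

```text
clock: 30.2
position: [0.4664, 0.3688, 0.0898]
ee_rot: [0.039, 0.999, 0.001, 0.0]
ft_force: [-0.2, -0.3, 0.5]
grip_width: 0.801
grasp_force: 0.0
clock: 30.8
position: [0.4677, 0.3698, 0.0922]
ee_rot: [0.038, 0.999, 0.002, 0.002]
ft_force: [-2.9, -1.0, 18.1]
grip_width: 0.378
grasp_force: 67.8
clock: 31.5
position: [0.4653, 0.3682, 0.2475]
ee_rot: [0.038, 0.999, -0.0, -0.001]
ft_force: [-0.7, 0.3, -2.8]
grip_width: 0.373
grasp_force: 65.2
yaw -0.0 j7-> 1.47 slide after [-19.97 -31.48  -0.25] before [-19.97 -31.48  -0.25]
yaw 3.141 j7-> -1.67 slide after [19.97 31.48 -0.25] before [-19.97 -31.48  -0.25]
```

```bash
python3 -m jog '[{"grip":1,"slide":[-2.45,-3.9,0],"yaw":0},{"grip":1,"slide":[-2.45,-3.9,0],"yaw":0},{"grip":1,"slide":[-2.45,-3.9,0],"yaw":0},{"grip":1,"slide":[-2.45,-3.9,0],"yaw":0},{"grip":1,"slide":[-2.45,-3.9,0],"yaw":0},{"grip":1,"slide":[-2.45,-3.9,0],"yaw":0},{"grip":1,"slide":[-2.45,-3.9,0],"yaw":0},{"grip":1,"slide":[-2.45,-3.9,0],"yaw":0}]'; python3 -m jog '[{"grip":1,"slide":[0,0,0],"yaw":0},{"grip":1,"slide":[0,0,0],"yaw":0},{"grip":1,"slide":[0,0,0],"yaw":0}]'; python3 -c "
from h import *
st()
F=np.array([.608,-.0166,0]); t=F+.028*BX+.058*BY+[0,0,.115]
plan2(t,BY)"
```

```text
clock: 32.3
position: [0.6372, 0.0407, 0.2464]
ee_rot: [0.038, 0.999, -0.0, -0.002]
ft_force: [1.5, 0.4, -1.6]
grip_width: 0.377
grasp_force: 65.3
clock: 32.6
position: [0.6366, 0.0436, 0.247]
ee_rot: [0.038, 0.999, 0.0, -0.001]
ft_force: [-0.1, 1.1, -2.0]
grip_width: 0.376
grasp_force: 65.4
t 32.6 p [0.6366 0.0436 0.247 ] rot [[-0.997, 0.075, -0.003], [0.075, 0.997, 0.0], [0.003, 0.0, -1.0]] F [-0.1  1.1 -2. ] g 0.376 65.4
yaw 0.001 j7-> 1.55 slide after [-0.44 -0.42 13.2 ] before [-0.44 -0.42 13.2 ]
yaw -3.141 j7-> 4.69 slide after [ 0.44  0.42 13.2 ] before [-0.44 -0.42 13.2 ]
```

```bash
python3 -m jog '[{"grip":1,"slide":[-0.4,-0.3,3.5],"yaw":0},{"grip":1,"slide":[0,0,3.5],"yaw":0},{"grip":1,"slide":[0,0,3],"yaw":0},{"grip":1,"slide":[0,0,2],"yaw":0},{"grip":1,"slide":[0,0,1],"yaw":0},{"grip":1,"slide":[0,0,0.4],"yaw":0},{"grip":1,"slide":[0,0,0],"yaw":0},{"grip":1,"slide":[0,0,0],"yaw":0}]'; python3 -c "
from h import *
F=np.array([.608,-.0166,0]); t=F+.028*BX+.058*BY+[0,0,.113]
plan2(t,BY)"
```

```text
clock: 33.4
position: [0.6416, 0.0394, 0.1158]
ee_rot: [0.038, 0.999, 0.0, 0.001]
ft_force: [-0.2, -0.1, -2.9]
grip_width: 0.375
grasp_force: 65.5
yaw 0.0 j7-> 1.6 slide after [ 0.13 -0.04  0.28] before [ 0.13 -0.04  0.28]
yaw -3.142 j7-> 4.75 slide after [-0.13  0.04  0.28] before [ 0.13 -0.04  0.28]
```

```bash
python3 -m jog '[{"grip":1,"slide":[0,0,0.2],"yaw":0},{"grip":1,"slide":[0,0,0.2],"yaw":0},{"grip":1,"slide":[0,0,0],"yaw":0}]'; python3 -m jog '[{"grip":-0.2,"slide":[0,0,0],"yaw":0},{"grip":-0.2,"slide":[0,0,0],"yaw":0},{"grip":-0.2,"slide":[0,0,0],"yaw":0},{"grip":-0.2,"slide":[0,0,0],"yaw":0},{"grip":-0.2,"slide":[0,0,-2],"yaw":0},{"grip":-0.2,"slide":[0,0,-4],"yaw":0},{"grip":-0.2,"slide":[0,0,-4.5],"yaw":0},{"grip":-1,"slide":[2,0,-4.5],"yaw":0}]';  python3 -m jog '[{"grip":-1,"slide":[3,0,0],"yaw":0},{"grip":-1,"slide":[3,0,0],"yaw":0},{"grip":-1,"slide":[0,0,0],"yaw":0}]'; python3 - <<'E'
from h import *
look(["clamp_mid","pot_mid"])
plan2([.588,.337,.2],BY)
E
```

```text
clock: 33.7
position: [0.6426, 0.039, 0.1132]
ee_rot: [0.038, 0.999, 0.001, 0.002]
ft_force: [-1.6, 0.5, 11.4]
grip_width: 0.374
grasp_force: 69.2
clock: 34.5
position: [0.6217, 0.0404, 0.262]
ee_rot: [0.039, 0.999, -0.001, 0.0]
ft_force: [1.4, 0.3, 0.6]
grip_width: 0.752
grasp_force: 0.0
clock: 34.8
position: [0.5588, 0.0453, 0.2608]
ee_rot: [0.038, 0.999, 0.001, -0.001]
ft_force: [0.8, -0.5, -0.1]
grip_width: 1.003
grasp_force: 0.0
scene pot_mid 0.74 [252.8 209.6] n 69 bgr [82. 79. 81.] at [ 0.62   -0.0597  0.02  ] rect [250.5 209.5] [11.  7.] 90
scene pot_mid 0.61 [300.9 159. ] n 93 bgr [123.  67.  47.] at [0.5955 0.3434 0.02  ] rect [302.2 158.3] [13.   9.7] 67
top clamp_mid 0.64 [275.1 175.6] n 3844 bgr [47. 50. 53.] at [ 0.6598 -0.0806  0.021 ] rect [258.4 190.5] [87.1 95.3] 1
top pot_mid 0.83 [144.7 195.3] n 265 bgr [114.  70.  52.] at [0.5936 0.3479 0.02  ] rect [147. 196.] [17.9 17. ] 27
yaw -0.001 j7-> 1.02 slide after [-0.37 29.31  6.03] before [-0.35 29.31  6.03]
yaw 3.141 j7-> -2.12 slide after [  0.37 -29.31   6.03] before [-0.35 29.31  6.03]
```

```bash
python3 -m jog '[{"grip":-1,"slide":[0,4.2,0],"yaw":0},{"grip":-1,"slide":[0,4.2,0],"yaw":0},{"grip":-1,"slide":[0,4.2,0],"yaw":0},{"grip":-1,"slide":[-0.1,4.2,0],"yaw":0},{"grip":-1,"slide":[-0.1,4.2,0],"yaw":0},{"grip":-1,"slide":[-0.1,4.2,2],"yaw":0},{"grip":-1,"slide":[-0.1,4.1,3],"yaw":0},{"grip":-1,"slide":[0,0,3],"yaw":0}]'; python3 -m jog '[{"grip":-1,"slide":[0,0,0],"yaw":0},{"grip":-1,"slide":[0,0,0],"yaw":0},{"grip":-1,"slide":[0,0,0],"yaw":0}]'; python3 - <<'E'
from h import *
plan2([.589,.337,.080],BY)
for n in("scene",):
    im=manip.camera(n); h=cv2.cvtColor(im,cv2.COLOR_BGR2HSV); c,r=proj(n,[.589,.337,.02]).astype(int)
    m=(h[...,0]>105)&(h[...,0]<130)&(h[...,1]>110); w=np.zeros_like(m);w[r-18:r+18,c-18:c+18]=1
    ys,xs=np.nonzero(m&w); print(n,len(xs),xs.mean(),ys.mean(),np.ptp(xs),np.ptp(ys),at(n,(xs.mean(),ys.mean()),.024))
im=manip.camera("top"); cv2.imwrite("pics/crop8.png",cv2.resize(im[140:240,200:310],(660,600),interpolation=cv2.INTER_CUBIC))
E
```

```text
clock: 35.9
position: [0.5864, 0.3438, 0.1788]
ee_rot: [0.034, 0.999, 0.001, -0.0]
ft_force: [-1.0, 0.4, -0.4]
grip_width: 1.002
grasp_force: 0.0
clock: 36.2
position: [0.5892, 0.3353, 0.1833]
ee_rot: [0.039, 0.999, 0.001, 0.001]
ft_force: [-0.4, 0.4, 0.6]
grip_width: 1.001
grasp_force: 0.0
yaw -0.002 j7-> 1.09 slide after [ 0.06  0.16 10.33] before [ 0.06  0.16 10.33]
yaw 3.139 j7-> -2.06 slide after [-0.06 -0.16 10.33] before [ 0.06  0.16 10.33]
scene 91 301.4945054945055 158.2087912087912 12 12 [0.59722939 0.3451596  0.024     ]
```

View pics/crop8.png

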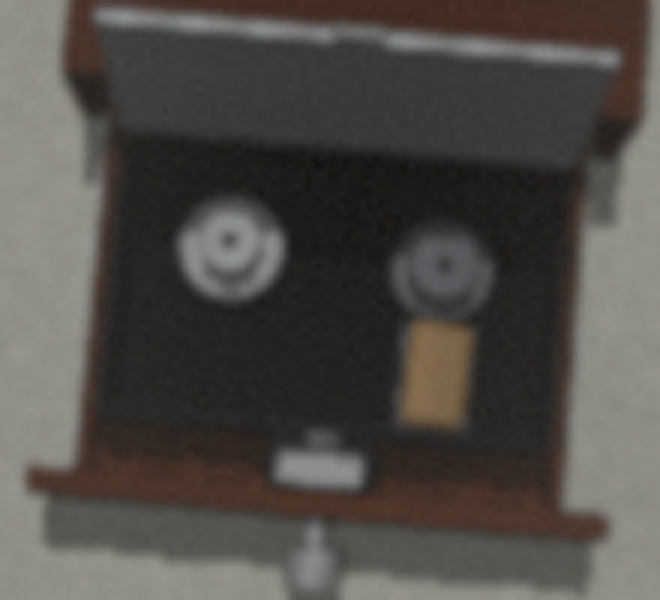

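Clamp is in the case (crop 232,248), and the adapter now looks about as level as the clamp. Now the pot.

```bash
python3 -m jog '[{"grip":-1,"slide":[-0.2,0.4,3],"yaw":0},{"grip":-1,"slide":[0,0,3],"yaw":0},{"grip":-1,"slide":[0,0,2.8],"yaw":0},{"grip":-1,"slide":[0,0,1.4],"yaw":0},{"grip":-1,"slide":[0,0,0],"yaw":0},{"grip":-1,"slide":[0,0,0],"yaw":0}]';python3 -m jog '[{"grip":1,"slide":[0,0,0],"yaw":0},{"grip":1,"slide":[0,0,0],"yaw":0},{"grip":1,"slide":[0,0,0],"yaw":0},{"grip":1,"slide":[0,0,0],"yaw":0},{"grip":1,"slide":[0,0,0],"yaw":0},{"grip":1,"slide":[0,0,0],"yaw":0}]' 40;  python3 -m jog '[{"grip":1,"slide":[0,0,-3],"yaw":0},{"grip":1,"slide":[0,0,-4],"yaw":0},{"grip":1,"slide":[0,0,-4],"yaw":0},{"grip":1,"slide":[0,0,-4],"yaw":0},{"grip":1,"slide":[0,0,-2.5],"yaw":0},{"grip":1,"slide":[0,0,0],"yaw":0},{"grip":1,"slide":[0,0,0],"yaw":0}]'; python3 -c "
from h import *
F=np.array([.608,-.0166,0]); t=F-.037*BX+.055*BY+[0,0,.25]
plan2(t,BY)"
```

```text
clock: 36.9
position: [0.5908, 0.3403, 0.0808]
ee_rot: [0.039, 0.999, 0.001, 0.001]
ft_force: [-0.4, 0.2, 0.2]
grip_width: 1.003
grasp_force: 0.0
clock: 37.5
position: [0.5907, 0.3406, 0.0809]
ee_rot: [0.038, 0.999, 0.001, 0.001]
ft_force: [-1.4, -1.3, 6.0]
grip_width: 0.641
grasp_force: 40.9
clock: 38.2
position: [0.5901, 0.3403, 0.2547]
ee_rot: [0.038, 0.999, 0.0, 0.0]
ft_force: [-0.4, -0.4, -1.8]
grip_width: 0.637
grasp_force: 42.5
yaw -0.0 j7-> 1.52 slide after [ -0.82 -29.95   0.44] before [ -0.82 -29.95   0.44]
yaw 3.141 j7-> -1.62 slide after [ 0.82 29.95  0.44] before [ -0.82 -29.95   0.44]
```

```bash
python3 -m jog '[{"grip":1,"slide":[0,-4.2,0],"yaw":0},{"grip":1,"slide":[0,-4.2,0],"yaw":0},{"grip":1,"slide":[0,-4.2,0],"yaw":0},{"grip":1,"slide":[0,-4.2,0],"yaw":0},{"grip":1,"slide":[0,-4.2,0],"yaw":0},{"grip":1,"slide":[0,-4.2,0],"yaw":0},{"grip":1,"slide":[-0.4,-4.2,0],"yaw":0}]'; python3 -m jog '[{"grip":1,"slide":[0,0,0],"yaw":0},{"grip":1,"slide":[0,0,0],"yaw":0},{"grip":1,"slide":[0,0,0],"yaw":0}]'; python3 -c "
from h import *
st()
F=np.array([.608,-.0166,0]); t=F-.037*BX+.055*BY+[0,0,.104]
plan2(t,BY)"
```

```text
clock: 38.9
position: [0.5702, 0.0453, 0.2528]
ee_rot: [0.038, 0.999, -0.0, -0.001]
ft_force: [0.7, 0.5, -0.8]
grip_width: 0.635
grasp_force: 42.6
clock: 39.2
position: [0.5711, 0.048, 0.2532]
ee_rot: [0.038, 0.999, 0.0, -0.001]
ft_force: [0.6, 0.5, -1.2]
grip_width: 0.639
grasp_force: 42.6
t 39.2 p [0.5711 0.048  0.2532] rot [[-0.997, 0.075, -0.001], [0.075, 0.997, 0.0], [0.002, 0.0, -1.0]] F [ 0.6  0.5 -1.2] g 0.639 42.6
yaw 0.001 j7-> 1.48 slide after [-0.5  -0.66 14.92] before [-0.5  -0.66 14.92]
yaw -3.14 j7-> 4.62 slide after [ 0.5   0.66 14.92] before [-0.5  -0.66 14.92]
```

```bash
python3 -m jog '[{"grip":1,"slide":[-0.4,-0.6,3.5],"yaw":0},{"grip":1,"slide":[0,0,3.5],"yaw":0},{"grip":1,"slide":[0,0,3],"yaw":0},{"grip":1,"slide":[0,0,2.5],"yaw":0},{"grip":1,"slide":[0,0,1.5],"yaw":0},{"grip":1,"slide":[0,0,0.6],"yaw":0},{"grip":1,"slide":[0,0,0],"yaw":0},{"grip":1,"slide":[0,0,0],"yaw":0}]'; python3 -c "
from h import *
F=np.array([.608,-.0166,0]); t=F-.037*BX+.055*BY+[0,0,.103]
plan2(t,BY)"
```

```text
clock: 40.0
position: [0.5754, 0.0408, 0.109]
ee_rot: [0.038, 0.999, 0.0, 0.0]
ft_force: [0.7, -0.5, -0.9]
grip_width: 0.64
grasp_force: 43.7
yaw 0.0 j7-> 1.57 slide after [0.02 0.03 0.6 ] before [0.02 0.03 0.6 ]
yaw -3.142 j7-> 4.72 slide after [-0.02 -0.03  0.6 ] before [0.02 0.03 0.6 ]
```

```bash
python3 -m jog '[{"grip":1,"slide":[0,0,0.3],"yaw":0},{"grip":1,"slide":[0,0,0.2],"yaw":0},{"grip":1,"slide":[0,0,0],"yaw":0}]'; python3 -m jog '[{"grip":-0.58,"slide":[0,0,0],"yaw":0},{"grip":-0.58,"slide":[0,0,0],"yaw":0},{"grip":-0.58,"slide":[0,0,0],"yaw":0},{"grip":-0.58,"slide":[0,0,0],"yaw":0},{"grip":-0.58,"slide":[0,0,-2],"yaw":0},{"grip":-0.58,"slide":[0,0,-4],"yaw":0},{"grip":-0.58,"slide":[0,0,-4.5],"yaw":0},{"grip":1,"slide":[1,0,-4.5],"yaw":0}]';  python3 -m jog '[{"grip":1,"slide":[1,4,-2],"yaw":0},{"grip":1,"slide":[1,4,-2],"yaw":0},{"grip":1,"slide":[0,4,-2],"yaw":0},{"grip":1,"slide":[0,4,0],"yaw":0},{"grip":1,"slide":[0,4,0],"yaw":0},{"grip":1,"slide":[0,0,0],"yaw":0},{"grip":1,"slide":[0,0,0],"yaw":0}]'; python3 - <<'E'
from h import *
st()
im=manip.camera("top"); cv2.imwrite("pics/crop9.png",cv2.resize(im[140:240,200:310],(660,600),interpolation=cv2.INTER_CUBIC))
E
```

```text
clock: 40.3
position: [0.5749, 0.0406, 0.1032]
ee_rot: [0.038, 0.999, 0.0, 0.0]
ft_force: [-0.3, -0.7, -1.4]
grip_width: 0.639
grasp_force: 43.7
clock: 41.1
position: [0.5652, 0.041, 0.2548]
ee_rot: [0.039, 0.999, -0.0, 0.0]
ft_force: [0.5, 0.7, 0.2]
grip_width: 0.636
grasp_force: 0.0
clock: 41.8
position: [0.5602, 0.2429, 0.3127]
ee_rot: [0.038, 0.999, -0.0, -0.0]
ft_force: [-0.3, -0.4, 1.1]
grip_width: -0.001
grasp_force: 0.0
t 41.8 p [0.5602 0.2429 0.3127] rot [[-0.997, 0.075, -0.0], [0.075, 0.997, -0.001], [0.0, -0.001, -1.0]] F [-0.3 -0.4  1.1] g -0.001 0.0
```

View pics/crop9.png

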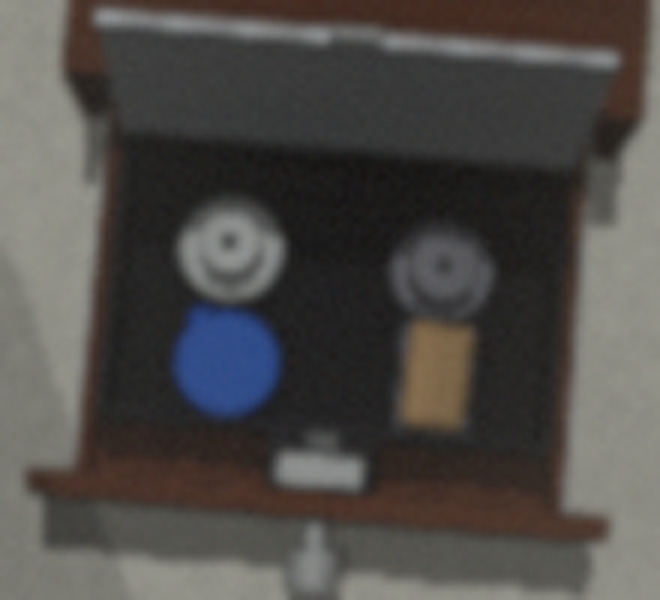

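All four are in the case: clamp (232,248), pot (227,362), adapter (442,272), brush (435,375). Next I go behind the lid.

```bash
cat >> h.py <<'E'
H=np.array([.684,-.0225,0])
def hp(dx,z): return H+dx*BX+[0,0,z]
E
python3 -c "
from h import *
plan2(hp(.06,.335),BY)"
```

```text
yaw -0.001 j7-> 1.58 slide after [-20.33 -25.38  -2.18] before [-20.35 -25.36  -2.18]
yaw 3.141 j7-> -1.56 slide after [20.33 25.38 -2.18] before [-20.35 -25.36  -2.18]
```

```bash
python3 -m jog '[{"grip":1,"slide":[-3,0,-1.1],"yaw":0},{"grip":1,"slide":[-3.3,-2,-1.1],"yaw":0},{"grip":1,"slide":[-3.5,-3.2,0],"yaw":0},{"grip":1,"slide":[-3.5,-3.4,0],"yaw":0},{"grip":1,"slide":[-3.5,-3.4,0],"yaw":0},{"grip":1,"slide":[-3.5,-3.4,0],"yaw":0},{"grip":1,"slide":[0,-5,0],"yaw":0},{"grip":1,"slide":[0,-5,0],"yaw":0}]'; python3 -m jog '[{"grip":1,"slide":[0,0,0],"yaw":0},{"grip":1,"slide":[0,0,0],"yaw":0},{"grip":1,"slide":[0,0,0],"yaw":0}]'; python3 -c "
from h import *
st();plan2(hp(.055,.268),BY)"
```

```text
clock: 42.65
position: [0.7433, -0.0306, 0.334]
ee_rot: [0.039, 0.999, -0.001, -0.001]
ft_force: [0.8, -0.8, 0.1]
grip_width: -0.001
grasp_force: 0.0
clock: 42.95
position: [0.7432, -0.0264, 0.3354]
ee_rot: [0.038, 0.999, 0.0, 0.0]
ft_force: [0.3, 0.1, -0.1]
grip_width: -0.0
grasp_force: 0.0
t 42.95 p [ 0.7432 -0.0264  0.3354] rot [[-0.997, 0.077, 0.0], [0.077, 0.997, 0.001], [-0.0, 0.001, -1.0]] F [ 0.3  0.1 -0.1] g -0.0 0.0
yaw -0.0 j7-> 1.65 slide after [ 0.44 -0.06  6.74] before [ 0.44 -0.06  6.74]
yaw 3.141 j7-> -1.49 slide after [-0.44  0.06  6.74] before [ 0.44 -0.06  6.74]
```

```bash
python3 -m jog '[{"grip":1,"slide":[0,0,3.3],"yaw":0},{"grip":1,"slide":[0,0,3.2],"yaw":0},{"grip":1,"slide":[0.8,0,0],"yaw":0},{"grip":1,"slide":[0.8,0,0],"yaw":0},{"grip":1,"slide":[0.8,0,0],"yaw":0},{"grip":1,"slide":[0.8,0,0],"yaw":0},{"grip":1,"slide":[0.8,0,0],"yaw":0}]'; python3 -m jog '[{"grip":1,"slide":[0.8,0,0],"yaw":0},{"grip":1,"slide":[0.8,0,0],"yaw":0},{"grip":1,"slide":[0.8,0,0],"yaw":0},{"grip":1,"slide":[0.8,0,0.1],"yaw":0}]'; python3 -c "
from h import *
p=st()['position']-H; print(p@BX,p[2])
plan2(hp(-.0195,.270),BY); plan2(hp(-.054,.255),BY)"
```

```text
clock: 43.65
position: [0.7031, -0.0235, 0.2717]
ee_rot: [0.038, 0.999, 0.0, 0.001]
ft_force: [1.0, 0.1, 0.7]
grip_width: 0.003
grasp_force: 0.2
clock: 44.05
position: [0.6709, -0.0211, 0.2692]
ee_rot: [0.038, 0.999, 0.0, 0.0]
ft_force: [0.5, -0.0, -0.1]
grip_width: 0.001
grasp_force: 0.1
t 44.05 p [ 0.6709 -0.0211  0.2692] rot [[-0.997, 0.077, 0.0], [0.077, 0.997, 0.0], [-0.0, 0.0, -1.0]] F [ 0.5 -0.  -0.1] g 0.001 0.1
-0.013168446124878302 0.26919709672009545
yaw -0.0 j7-> 1.65 slide after [ 0.63 -0.04 -0.08] before [ 0.63 -0.04 -0.08]
yaw 3.141 j7-> -1.49 slide after [-0.63  0.04 -0.08] before [ 0.63 -0.04 -0.08]
yaw -0.0 j7-> 1.64 slide after [ 4.08 -0.04  1.42] before [ 4.08 -0.04  1.42]
yaw 3.141 j7-> -1.5 slide after [-4.08  0.04  1.42] before [ 4.08 -0.04  1.42]
```

```bash
python3 -m jog '[{"grip":1,"slide":[0.9,0,0.1],"yaw":0},{"grip":1,"slide":[0.9,0,0.2],"yaw":0},{"grip":1,"slide":[0.8,0,0.3],"yaw":0},{"grip":1,"slide":[0.8,0,0.4],"yaw":0},{"grip":1,"slide":[0.7,0,0.4],"yaw":0},{"grip":1,"slide":[0.7,0,0.6],"yaw":0},{"grip":1,"slide":[0.7,0,0.6],"yaw":0}]'; python3 - <<'E'
from h import *
p=st()['position']-H; print(p@BX,p[2])
im=manip.camera("scene"); cv2.imwrite("pics/crop10.png",cv2.resize(im[120:270,180:380],(800,600)))
E
```

```text
clock: 44.75
position: [0.6161, -0.0168, 0.2425]
ee_rot: [0.038, 0.999, 0.0, -0.0]
ft_force: [0.6, 0.1, 0.9]
grip_width: -0.002
grasp_force: 0.1
t 44.75 p [ 0.6161 -0.0168  0.2425] rot [[-0.997, 0.077, -0.0], [0.077, 0.997, 0.0], [0.0, 0.0, -1.0]] F [0.6 0.1 0.9] g -0.002 0.1
-0.06813921010170478 0.2425195604855635
```

View pics/crop10.png

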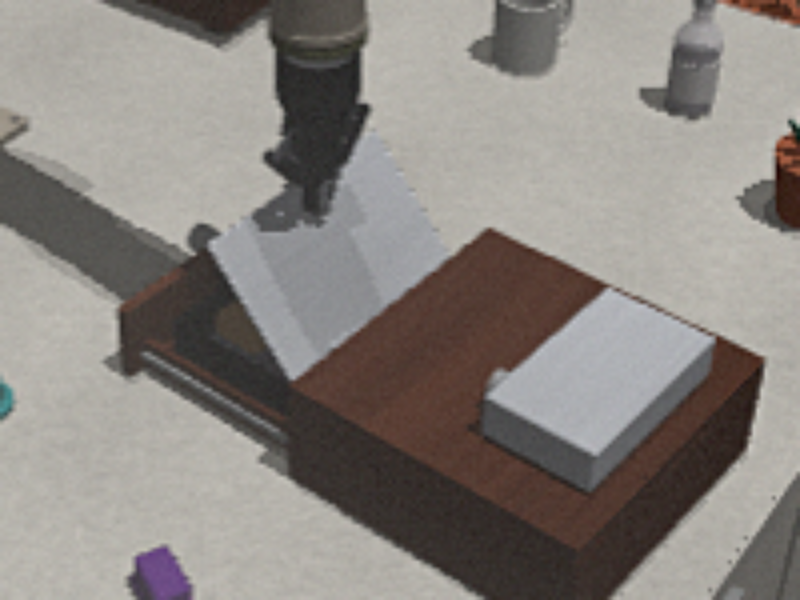

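The lid is folding over under the fingertips as planned (edge at crop 215,240). I'll continue the arc.

```bash
python3 -m jog '[{"grip":1,"slide":[0.8,0,0.6],"yaw":0},{"grip":1,"slide":[0.7,0,0.7],"yaw":0},{"grip":1,"slide":[0.6,0,0.8],"yaw":0},{"grip":1,"slide":[0.5,0,0.8],"yaw":0},{"grip":1,"slide":[0.5,0,0.8],"yaw":0},{"grip":1,"slide":[0.4,0,0.8],"yaw":0},{"grip":1,"slide":[0.4,0,0.8],"yaw":0},{"grip":1,"slide":[0.3,0,0.8],"yaw":0}]';  python3 -m jog '[{"grip":1,"slide":[0.6,0,0.6],"yaw":0},{"grip":1,"slide":[0.7,0,0.5],"yaw":0},{"grip":1,"slide":[0.8,0,0.2],"yaw":0},{"grip":1,"slide":[0,0,0],"yaw":0}]'; python3 -c "
from h import *
p=st()['position']-H; print(p@BX,p[2])
plan2(hp(-.142,.160),BY)"
```

```text
clock: 45.6
position: [0.5745, -0.0136, 0.1814]
ee_rot: [0.038, 0.999, 0.0, -0.0]
ft_force: [-0.2, 0.2, -0.1]
grip_width: 0.001
grasp_force: 0.2
clock: 46.0
position: [0.5528, -0.012, 0.1689]
ee_rot: [0.038, 0.999, 0.0, -0.001]
ft_force: [-0.0, 0.2, 0.5]
grip_width: -0.002
grasp_force: 0.2
t 46.0 p [ 0.5528 -0.012   0.1689] rot [[-0.997, 0.077, -0.001], [0.077, 0.997, 0.0], [0.001, 0.0, -1.0]] F [-0.   0.2  0.5] g -0.002 0.2
-0.13166023128822293 0.16887265586514727
yaw -0.0 j7-> 1.61 slide after [ 1.03 -0.04  0.89] before [ 1.03 -0.04  0.89]
yaw 3.141 j7-> -1.54 slide after [-1.03  0.04  0.89] before [ 1.03 -0.04  0.89]
```

```bash
python3 -m jog '[{"grip":1,"slide":[0.8,0,0],"yaw":0},{"grip":1,"slide":[0,0,0.5],"yaw":0},{"grip":1,"slide":[0,0,0.4],"yaw":0},{"grip":1,"slide":[0,0,0.3],"yaw":0},{"grip":1,"slide":[0,0,0],"yaw":0}]'; python3 -m jog '[{"grip":1,"slide":[0,0,0.2],"yaw":0},{"grip":1,"slide":[0,0,0.2],"yaw":0},{"grip":1,"slide":[0,0,0],"yaw":0}]'; python3 -m jog '[{"grip":1,"slide":[0,0,0.2],"yaw":0},{"grip":1,"slide":[0,0,0],"yaw":0}]'
```

```text
clock: 46.5
position: [0.5459, -0.0114, 0.1565]
ee_rot: [0.038, 0.999, -0.0, -0.0]
ft_force: [0.0, -0.1, -0.5]
grip_width: 0.003
grasp_force: 0.0
clock: 46.8
position: [0.5461, -0.0115, 0.1529]
ee_rot: [0.038, 0.999, -0.0, 0.0]
ft_force: [0.7, -0.2, 0.2]
grip_width: 0.001
grasp_force: 0.4
clock: 47.0
position: [0.5464, -0.0115, 0.1513]
ee_rot: [0.038, 0.999, 0.0, 0.001]
ft_force: [1.4, 0.2, 2.0]
grip_width: 0.002
grasp_force: 1.1
```

```bash
python3 -m jog '[{"grip":1,"slide":[0,0,0.2],"yaw":0},{"grip":1,"slide":[0,0,0],"yaw":0}]'; python3 -m jog '[{"grip":1,"slide":[0,0,0.2],"yaw":0},{"grip":1,"slide":[0,0,0],"yaw":0}]';python3 -m jog '[{"grip":1,"slide":[0,0,0.2],"yaw":0},{"grip":1,"slide":[0,0,0],"yaw":0}]'
```

```text
clock: 47.2
position: [0.5471, -0.0116, 0.1507]
ee_rot: [0.038, 0.999, 0.0, 0.001]
ft_force: [-1.3, 0.4, 14.0]
grip_width: -0.002
grasp_force: 7.8
clock: 47.4
position: [0.5486, -0.0117, 0.1506]
ee_rot: [0.039, 0.999, 0.001, 0.003]
ft_force: [-1.7, -1.5, 28.3]
grip_width: -0.0
grasp_force: 14.6
clock: 47.6
position: [0.5502, -0.0119, 0.1505]
ee_rot: [0.039, 0.999, 0.001, 0.005]
ft_force: [-1.9, -1.0, 41.7]
grip_width: -0.004
grasp_force: 21.2
```

```bash
python3 -m jog '[{"grip":1,"slide":[0,0,-1],"yaw":0},{"grip":1,"slide":[0,0,-3],"yaw":0},{"grip":1,"slide":[1,4,-3],"yaw":0},{"grip":1,"slide":[1,4,0],"yaw":0},{"grip":1,"slide":[2,4,0],"yaw":0},{"grip":1,"slide":[2,4,0],"yaw":0},{"grip":1,"slide":[2,4,0],"yaw":0},{"grip":1,"slide":[0,0,0],"yaw":0}]'; python3 - <<'E'
from h import *
st()
im=manip.camera("scene"); cv2.imwrite("pics/crop11.png",cv2.resize(im[120:270,180:380],(800,600)))
im=manip.camera("top")
for m in manip.masks_of("lid","top")[:1]: print(m["centre"],m["region"].sum())
plan2([.459-.03,-.0045,.20],BY)
E
```

```text
clock: 48.4
position: [0.4786, 0.1995, 0.2141]
ee_rot: [0.034, 0.999, 0.001, -0.001]
ft_force: [0.5, -0.9, -1.1]
grip_width: -0.004
grasp_force: 0.0
t 48.4 p [0.4786 0.1995 0.2141] rot [[-0.998, 0.068, -0.002], [0.068, 0.998, 0.002], [0.002, 0.001, -1.0]] F [ 0.5 -0.9 -1.1] g -0.004 0.0
[256.1, 188.2] 3703
yaw -0.0 j7-> 1.5 slide after [  3.73 -20.07   1.45] before [  3.73 -20.07   1.45]
yaw 3.141 j7-> -1.65 slide after [-3.73 20.07  1.45] before [  3.73 -20.07   1.45]
```

View pics/crop11.png

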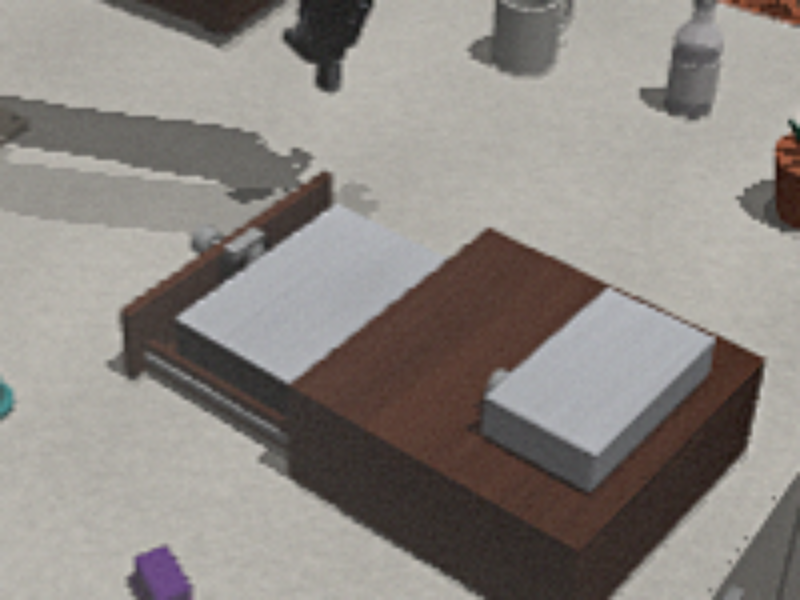

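Lid is shut and flat (crop 310,290). Now I'll push the tray home with shut fingers on the knob's front.

```bash
python3 -m jog '[{"grip":1,"slide":[1.1,-4,0],"yaw":0},{"grip":1,"slide":[1.1,-4,0],"yaw":0},{"grip":1,"slide":[1.1,-4,0],"yaw":0},{"grip":1,"slide":[1.1,-4,0],"yaw":0},{"grip":1,"slide":[0.5,-4,0],"yaw":0},{"grip":1,"slide":[0,0,0],"yaw":0},{"grip":1,"slide":[0,0,0],"yaw":0}]'; python3 -c "
from h import *
st();plan2([.418,-.001,.123],BY)"
```

```text
clock: 49.25
position: [0.4173, -0.0039, 0.2146]
ee_rot: [0.041, 0.999, 0.0, 0.0]
ft_force: [0.4, 0.1, 0.3]
grip_width: 0.003
grasp_force: 0.0
t 49.25 p [ 0.4173 -0.0039  0.2146] rot [[-0.997, 0.081, 0.0], [0.081, 0.997, 0.001], [-0.0, 0.001, -1.0]] F [0.4 0.1 0.3] g 0.003 0.0
yaw -0.005 j7-> 1.33 slide after [-0.04  0.29  9.16] before [-0.04  0.29  9.16]
yaw 3.137 j7-> -1.81 slide after [ 0.04 -0.29  9.16] before [-0.04  0.29  9.16]
```

```bash
python3 -m jog '[{"grip":1,"slide":[0,0.3,3.5],"yaw":-0.005},{"grip":1,"slide":[0,0,3.5],"yaw":0},{"grip":1,"slide":[0,0,2.1],"yaw":0},{"grip":1,"slide":[0,0,0],"yaw":0},{"grip":1,"slide":[-1,0,0],"yaw":0},{"grip":1,"slide":[-1,0,0],"yaw":0},{"grip":1,"slide":[-1,0,0],"yaw":0},{"grip":1,"slide":[-1,0,0],"yaw":0}]';  python3 -m jog '[{"grip":1,"slide":[-2,0,0],"yaw":0},{"grip":1,"slide":[-2,0,0],"yaw":0},{"grip":1,"slide":[-2,0,0],"yaw":0},{"grip":1,"slide":[-2,0,0],"yaw":0},{"grip":1,"slide":[-2,0,0],"yaw":0},{"grip":1,"slide":[-2,0,0],"yaw":0},{"grip":1,"slide":[-2,0,0],"yaw":0},{"grip":1,"slide":[-1.5,0,0],"yaw":0}]'; python3 -c "
from h import *
st();plan2([.641,-.018,.123],BY)"
```

```text
clock: 50.05
position: [0.4583, -0.0021, 0.1241]
ee_rot: [0.036, 0.999, 0.0, -0.0]
ft_force: [-5.6, 0.1, 3.6]
grip_width: -0.004
grasp_force: 2.6
clock: 50.85
position: [0.6131, -0.0141, 0.1235]
ee_rot: [0.036, 0.999, -0.0, -0.001]
ft_force: [-5.5, -1.7, 2.6]
grip_width: 0.004
grasp_force: 2.6
t 50.85 p [ 0.6131 -0.0141  0.1235] rot [[-0.997, 0.072, -0.001], [0.072, 0.997, -0.0], [0.001, -0.001, -1.0]] F [-5.5 -1.7  2.6] g 0.004 2.6
yaw 0.005 j7-> 1.7 slide after [-2.81 -0.18  0.04] before [-2.81 -0.19  0.04]
yaw -3.137 j7-> 4.85 slide after [2.81 0.18 0.04] before [-2.81 -0.19  0.04]
```

```bash
python3 -m jog '[{"grip":1,"slide":[-1,0,0],"yaw":0},{"grip":1,"slide":[-0.8,0,0],"yaw":0},{"grip":1,"slide":[-0.5,0,0],"yaw":0},{"grip":1,"slide":[0,0,0],"yaw":0}]'; python3 -m jog '[{"grip":1,"slide":[-0.3,0,0],"yaw":0},{"grip":1,"slide":[-0.2,0,0],"yaw":0},{"grip":1,"slide":[0,0,0],"yaw":0}]'; python3 -m jog '[{"grip":1,"slide":[-0.3,0,0],"yaw":0},{"grip":1,"slide":[0,0,0],"yaw":0}]'
```

```text
clock: 51.25
position: [0.6359, -0.0147, 0.1238]
ee_rot: [0.036, 0.999, 0.0, 0.001]
ft_force: [0.1, 0.7, -0.1]
grip_width: -0.002
grasp_force: 0.0
clock: 51.55
position: [0.6402, -0.0149, 0.1236]
ee_rot: [0.036, 0.999, 0.0, 0.0]
ft_force: [-2.1, 0.2, 1.7]
grip_width: -0.001
grasp_force: 1.2
clock: 51.75
position: [0.6433, -0.0152, 0.1236]
ee_rot: [0.036, 0.999, 0.0, 0.0]
ft_force: [-2.3, 0.1, 2.1]
grip_width: 0.001
grasp_force: 0.9
```

```bash
python3 -m jog '[{"grip":1,"slide":[-0.3,0,0],"yaw":0},{"grip":1,"slide":[0,0,0],"yaw":0}]'; python3 -m jog '[{"grip":1,"slide":[-0.3,0,0],"yaw":0},{"grip":1,"slide":[0,0,0],"yaw":0}]'; python3 -m jog '[{"grip":1,"slide":[-0.3,0,0],"yaw":0},{"grip":1,"slide":[0,0,0],"yaw":0}]'
```

```text
clock: 51.95
position: [0.6456, -0.0155, 0.1234]
ee_rot: [0.036, 0.999, 0.0, -0.001]
ft_force: [-6.7, 0.5, 3.6]
grip_width: -0.002
grasp_force: 3.5
clock: 52.15
position: [0.646, -0.0157, 0.1231]
ee_rot: [0.036, 0.999, 0.001, -0.004]
ft_force: [-23.9, 3.4, 16.3]
grip_width: 0.004
grasp_force: 12.2
clock: 52.35
position: [0.6465, -0.0158, 0.1223]
ee_rot: [0.036, 0.999, 0.001, -0.008]
ft_force: [-37.7, 3.1, 23.4]
grip_width: -0.003
grasp_force: 19.3
```

Home stop reached. I'll withdraw and check.

```bash
python3 -m jog '[{"grip":1,"slide":[2,0,0],"yaw":0},{"grip":1,"slide":[4,0,-2],"yaw":0},{"grip":1,"slide":[4,0,-4],"yaw":0},{"grip":1,"slide":[2,4,-3],"yaw":0},{"grip":1,"slide":[0,4.5,0],"yaw":0},{"grip":1,"slide":[0,4.5,0],"yaw":0},{"grip":1,"slide":[0,4.5,0],"yaw":0},{"grip":1,"slide":[0,0,0],"yaw":0}]'; python3 - <<'E'
from h import *
st()
a=manip.camera("scene"); b=manip.camera("top")
cv2.imwrite("pics/final.png",np.hstack([cv2.resize(a[110:290,100:340],(400,300)),cv2.resize(b,(400,300))]))
E
```

```text
clock: 53.15
position: [0.5505, 0.1716, 0.2068]
ee_rot: [0.031, 1.0, 0.002, 0.001]
ft_force: [-0.2, -0.4, -0.2]
grip_width: 0.002
grasp_force: 0.0
t 53.15 p [0.5505 0.1716 0.2068] rot [[-0.998, 0.062, 0.001], [0.062, 0.998, 0.003], [-0.001, 0.003, -1.0]] F [-0.2 -0.4 -0.2] g 0.002 0.0
```

View pics/final.png

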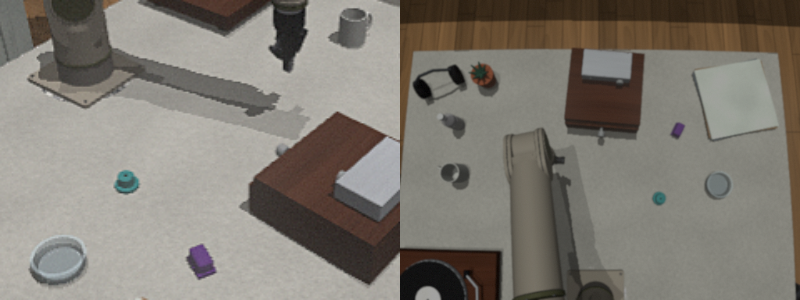

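The tray is home, with only the knob protruding (left panel 282,150). The four accessories are gone from the top, and the ashtray, mug and look-alikes are where they were.

```bash
python3 -m jog '[{"grip":1,"slide":[0,0,0],"yaw":0},{"grip":1,"slide":[0,0,0],"yaw":0},{"grip":1,"slide":[0,0,0],"yaw":0}]' >/dev/null; python3 -c "
from workcell import manip
print(manip.hand_in())"
```

```text
the job is handed in; nothing more can be done
None
```

Job handed in at about 53 s: clamp, pot, adapter and brush are in the case, the lid is shut and stayed down, the tray is pushed home against its stop, and the ashtray and mug were not touched; no verdict came back.

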